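# Set out the calibration corner of the pH bench

### The job

Set out the bench for a pH calibration: stand the amber beaker in the middle of the stirrer's steel plate with the white cover centred on top of it, and on the white stand seat the yellow storage pot fully home in the black keyed socket, turned so that its orange key enters the socket's notch, between the red bottle upright on the grey disc to its left and the blue bottle upright on the grey disc to its right (left and right as the robot sees them). The beaker is glass: do not let it drop. Leave the green tub, the tube stand and the wash bottle where they are.

Things in the scene. Friction and masses are not known exactly. Their poses are not given: they have to be found in the camera images.
- beaker_mid (a point): Centre, half-way up, of the empty open amber glass beaker: straight round wall 52 mm across outside, 46 mm inside, 70 mm high, so its foot is 35 mm below this point and its rim 35 mm above. z up; its yaw means nothing. 90 g.
- cover_mid (a point): Beaker cover: flat white disc 66 mm across and 4 mm thick with a black round knob 18 mm across standing on its middle, 38 mm high in all. This point lies on the axis inside the knob, 27 mm above the disc's underside and 11 mm below the knob's top, where to grip it. z up; its yaw means nothing. 50 g.
- red_mid (a point): Centre, half-way up, of the closed red buffer bottle with a white cap and paper label: 42 mm across, 90 mm high (foot 45 mm below this point). z up. 120 g.
- blue_mid (a point): Centre, half-way up, of the closed blue buffer bottle with a white cap and paper label: same size as the red one, 42 mm across, 90 mm high (foot 45 mm below this point). z up. 120 g.
- pot_mid (a point): Centre, half-way up, of the yellow electrode storage pot: round, 32 mm across, 80 mm high (foot 40 mm below this point). On its -x side an orange key rib, 7 mm wide, sticks out to 23 mm from the axis, from the foot to 24 mm up; above that the pot is plain round. A black stripe on top, from the axis outwards, points to the key. z up. 120 g.
- stirrer: Magnetic stirrer, fixed, on a blue base 150 x 150 mm; its square steel plate, 130 x 130 mm, is 50 mm above the bench. Origin at the centre of the base on the bench, z up: the plate's middle, marked by a thin white ring 60 mm across, is at (0, 0, 50 mm). Two small dials on its -x side face the robot.
- rack: White board 90 (x) by 220 (y), 8 thick, fixed; origin at its centre on the bench; +y is the robot's left (yaw within 0.3 rad). Grey 50 mm discs at y = +75 and -75, x = 0. At (0, 0) a black round socket: inside 37, outside 51 across, wall top 24 above the bench, floor at 8, notch 12 wide towards -x. The pot has 2.5 mm play and seats if its yaw equals the board's within 0.1 rad.
- rack_socket (a point): Centre of the socket's mouth on the white board (the stand), 24 mm above the bench; same axes as the board. The seated pot's axis passes through it, its foot 16 mm below, its centre 24 mm above.
There are look-alikes about, which are no part of the job. Of the things that look like the part that bears cover_mid, take the one that is farthest from the robot's base at the start.

How it is judged (in metres and radians):
At the end, for the whole second after the job is handed in: Beaker upright within 12 mm of the plate's middle; cover flat on its rim, centres within 8 mm; red bottle upright within 12 mm of the left disc's centre, blue of the right one's (along each axis); pot upright in the socket, foot on the board within 5 mm; all released and at rest (x of beaker_mid in the frame of stirrer between -0.012 and 0.012 m and y of beaker_mid in the frame of stirrer between -0.012 and 0.012 m and z of beaker_mid in the frame of stirrer between 0.079 and 0.091 m and horizontal distance between cover_mid and beaker_mid below 0.008 m and z of cover_mid in the frame of beaker_mid between 0.057 and 0.067 m and x of red_mid in the frame of rack between -0.012 and 0.012 m and y of red_mid in the frame of rack between 0.063 and 0.087 m and z of red_mid in the frame of rack between 0.047 and 0.059 m and x of blue_mid in the frame of rack between -0.012 and 0.012 m and y of blue_mid in the frame of rack between -0.087 and -0.063 m and z of blue_mid in the frame of rack between 0.047 and 0.059 m and x of pot_mid in the frame of rack between -0.005 and 0.005 m and y of pot_mid in the frame of rack between -0.005 and 0.005 m and z of pot_mid in the frame of rack between 0.042 and 0.053 m and angle between each of beaker_mid, cover_mid, red_mid, blue_mid, pot_mid's own z axis and vertical below 0.1 rad and linear speed of each of beaker, cover, red, blue, pot below 0.02 m/s and contact force between each of beaker, cover, red, blue, pot and the fingers below 0.05 N); the robot touches nothing.
It fails at once if a bystander (tub, tube stand or wash bottle) is moved by more than 20 mm (distance of any of tub, tubes, wash from where it was at the start of the episode above 0.02 m).
It fails at once if the glass beaker is dropped (falls free of the fingers faster than 0.6 m/s, some 20 mm) (contact force between beaker and the fingers below 0.01 N and linear speed of beaker above 0.6 m/s).
It also fails if it takes over 125 s, if anything falls off the work surface, if the arm or the gripper's body presses on something with over 40 N, if the wrist force passes 120 N, or if a joint passes its speed limit or range.

### The arm

A 6-joint arm with a two-finger parallel gripper is mounted at the origin on the work surface. World frame = base frame: x ahead of the robot, y to its left, z up, the work surface at z = 0. Lengths are in mm, angles in rad, forces in N, time in s.
With the tool pointing down it reaches from about 350 to 775 mm from the base axis. Payload 7.3 kg.
Tool frame: the origin (TCP) lies between the finger pads; the fingertips stand 14 mm ahead of it and the grasp point (between the pads) lies 5 mm behind it; y points along the fingers, z is the direction in which the jaws open and shut, and the axes are right-handed (so a half turn about y gives the same grasp; the last joint's range is limited). The gripper opens to 92 mm and grips with 3 to 60 N. Pads are 19 mm wide; open, the fingers measure 130 mm over their backs; the gripper's body (75 mm by 190 mm) begins 47 mm behind the grasp point.
Start: joints at [-1.384, 0.342, 1.524, -0, 1.275, -0.146], TCP at [171.536, -496.208, 203.841] pointing down, gripper open.
Joint ranges: [-2.53, 2.53], [-0.77, 2.02], [0.04, 2.7], [-1, 4.14], [0.28, 2.66], [-3.11, 3.11]. Speed limits (rad/s): [2.57, 2.57, 3.14, 3.14, 3.14, 3.14].

### API

Orientations are given as [roll, pitch, yaw] about the fixed x, y, z axes, in that order (R = Rz(yaw) Ry(pitch) Rx(roll)).
In Python, from plant import bot, vision, order gives the robot as it stands.
- The arm moves only by the tool apply_moves, never from a script. Its argument "rows" is a list of rows, each a list of 3 entries, a list of its own where there are three numbers: the shift along the tool's x, y, z in cm, then the turn about the tool's y in rad, then the finger opening in cm, from 0 to 9.18. A call has 1 to 5 rows; each row is the pose to reach, as a shift and turn from the pose measured when the call began, along the tool's axes at that moment; what a row does not reach only later rows make up. A row lasts 1/8 s, in which the tool goes at most 62.5 mm and 10.7 degrees, less where a joint would pass 70% of its speed; a pose out of reach is approached as far as the arm can. A call with a gripper value outside its range is refused whole. The fingers move at their own pace and stop on an object; the grip force is fixed at half the most. Time passes only in rows, so rows that repeat a pose let the fingers close. It gives the time, the measured TCP pose, the force and the opening at its end, in the units of the state.
- bot.get_obs(): the state, without advancing time (a new reading comes with each control period).
- vision.capture(name): name is "scene" or "top" or "wrist"; returns the picture (420x560x3 uint8, red, green, blue); there is no depth.
- vision.camera_info(name): a dict with "mtx" (3x3 intrinsics, pixels), "rvec" (rotation vector, rad) and "tvec" (3), from world to camera coordinates, as OpenCV has them. Camera axes: x right, y down, z forward; pixel columns grow to the right and rows downward; lengths in mm; the calibration is good to about 2 mm. A picture is of the moment at which its call begins: read the wrist's pose just before it. camera_info takes no time and is no camera call; for the wrist camera it gives the pose at the moment of the call.
- order.close_job(): hands the job in, once; it reports no verdict.
The state is a dict: "time": time; "joint_positions": joint angles; "dq": joint speeds; "tau": joint torques, N m; "tool_pos": TCP position; "tcp_rot": TCP orientation; "contact_force": force on the tool from outside, world axes, zero at the start; "moment": the same for the moment, N m; "grip_width": finger opening in mm.
Only numpy, scipy, OpenCV 4.12 (cv2) and the standard library are available. Lean on these libraries where they do the work, as an engineer would, in place of code of your own. Each camera call takes 0.05 s, during which the arm holds its last target.

## Working session

There is one attempt and no reset: what is moved stays moved. The work goes in short steps, Python scripts to look and compute and a tool call to move; the robot and the scene stay as the last step left them, time stands still between calls to the robot, and variables do not carry over. Pictures are saved under pics/ and viewed, and the job is handed in when it is done.

Besides the shell and the picture viewer there is one more tool, called after ">>>" as name(argument=value, ...), one argument or row to a line, values as JSON. apply_moves: Moves the arm, as the interface text tells. Its arguments: {"type":"object","properties":{"rows":{"type":"array","items":{"type":"array"}}},"required":["rows"]}

```bash
ls; mkdir -p pics
python3 - <<'E'
from plant import bot,vision,order
import cv2
print(bot.get_obs())
for n in ["scene","top","wrist"]:
    i=vision.camera_info(n); print(n,i)
    cv2.imwrite(f"pics/{n}0.png",cv2.cvtColor(vision.capture(n),cv2.COLOR_RGB2BGR))
E
```

```text
pics
{'time': 0.0, 'joint_positions': array([-1.38395691e+00,  3.42730641e-01,  1.52504121e+00, -1.75980469e-05,
        1.27540715e+00, -1.46027862e-01]), 'dq': array([-0.00024786,  0.00170414, -0.00061243,  0.00016814, -0.00034521,
        0.00019941]), 'tau': array([ 5.72531353e-04, -4.31241417e+01, -2.44220048e+01,  7.18861562e-02,
        5.58011059e-02, -1.41264632e-04]), 'tool_pos': array([ 171.46166414, -495.72660583,  203.13244729]), 'tcp_rot': array([-1.57236824e+00,  2.14179874e-04, -2.80872040e+00]), 'contact_force': array([ 0.11305223, -0.33991424, -0.83006051]), 'moment': array([-0.01800117,  0.02483456, -0.02768652]), 'grip_width': 91.65222679305242}
scene {'mtx': array([[518.04810015,   0.        , 284.3920108 ],
       [  0.        , 518.04810015, 211.46429334],
       [  0.        ,   0.        ,   1.        ]]), 'rvec': array([ 2.25701202,  0.78129604, -0.31983183]), 'tvec': array([-377.72488575, -152.6913246 , 1293.41352452])}
top {'mtx': array([[407.26060117,   0.        , 280.95284457],
       [  0.        , 407.26060117, 212.02939772],
       [  0.        ,   0.        ,   1.        ]]), 'rvec': array([ 2.18937618, -2.18525765,  0.01619346]), 'tvec': array([  19.9751427 ,  455.27445587, 1057.54411109])}
wrist {'mtx': array([[371.43435439,   0.        , 282.65516888],
       [  0.        , 371.43435439, 210.11636152],
       [  0.        ,   0.        ,   1.        ]]), 'rvec': array([-2.38328493,  1.69643781,  0.22147222]), 'tvec': array([-524.59044073,  -33.2322938 ,  390.1634372 ])}
```

View pics/scene0.png

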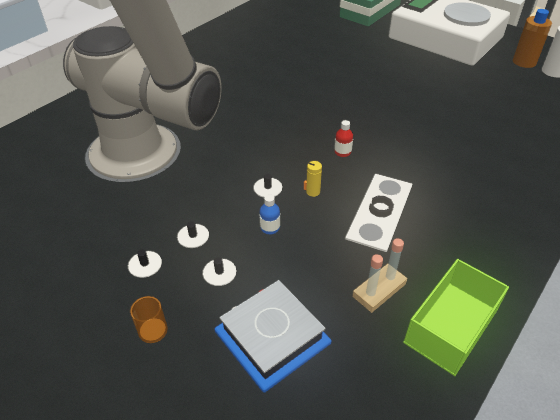

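View pics/top0.png

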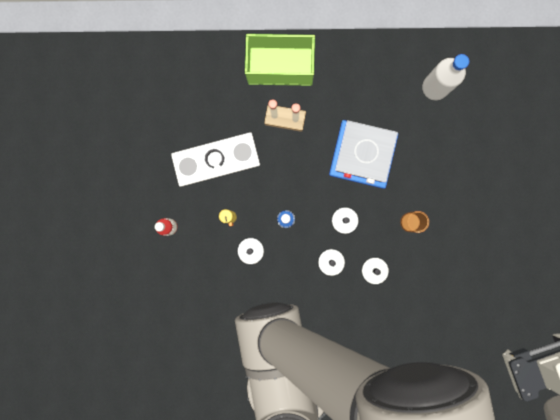

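View pics/wrist0.png

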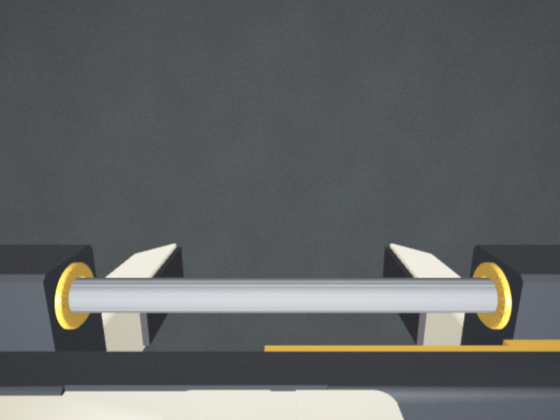

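The top view has +x up and +y left. Four white discs sit at about (345,220), (331,262), (375,271) and (250,251). The rack is at (215,160), the stirrer at (366,151), the beaker at (413,222), red at (165,227), blue at (286,219) and the pot at (227,216). Next I'll measure them in both views.

```bash
cat > h.py <<'E'
import numpy as np, cv2
from plant import bot,vision,order
def cam(n):
    i=vision.camera_info(n); return i['mtx'],cv2.Rodrigues(i['rvec'])[0],np.array(i['tvec']).ravel()
def ray(c,uv):
    K,R,t=c; d=R.T@np.linalg.solve(K,[uv[0],uv[1],1.]); return -R.T@t,d/np.linalg.norm(d)
def onplane(c,uv,z):
    o,d=ray(c,uv); return o+d*(z-o[2])/d[2]
def proj(c,p):
    K,R,t=c; return cv2.projectPoints(np.array(p,float).reshape(-1,1,3),cv2.Rodrigues(R)[0],t,K,None)[0].reshape(-1,2)
def tri(c1,u1,c2,u2):
    o1,d1=ray(c1,u1);o2,d2=ray(c2,u2)
    A=np.stack([d1,-d2],1); s=np.linalg.lstsq(A,o2-o1,rcond=None)[0]
    a=o1+d1*s[0];b=o2+d2*s[1]; return (a+b)/2,np.linalg.norm(a-b)
def blobs(m,amin=8):
    n,l,s,c=cv2.connectedComponentsWithStats(m.astype(np.uint8),connectivity=8)
    return [(s[i,4],c[i].round(1),s[i,:4]) for i in range(1,n) if s[i,4]>=amin]
def hsv(im): return cv2.cvtColor(im,cv2.COLOR_RGB2HSV)
def grab(n,name):
    im=vision.capture(n); cv2.imwrite(f'pics/{name}.png',cv2.cvtColor(im,cv2.COLOR_RGB2BGR)); return im
E
python3 - <<'E'
from h import *
for n in ['scene','top']:
    im=cv2.cvtColor(cv2.imread(f'pics/{n}0.png'),cv2.COLOR_BGR2RGB); h=hsv(im); H,S,V=[h[...,i].astype(int) for i in range(3)]
    print(n)
    M={'red':((H<5)|(H>174))&(S>150)&(V>70),'blue':(H>105)&(H<125)&(S>120)&(V>60),'yel':(H>21)&(H<33)&(S>150)&(V>80),'orange/amber':(H>5)&(H<20)&(S>150)&(V>70),'white':(S<40)&(V>215),'grey':(S<40)&(V>110)&(V<190)}
    for k,m in M.items():
        for b in blobs(m,12 if k in('orange/amber','red') else 25): print(k,b[0],b[1],b[2])
E
```

```text
scene
red 201 [343.9 135.8] [336 129  17  15]
red 39 [342.4 154.2] [335 151  16   6]
blue 157 [541.   15.4] [534   9  15  14]
blue 261 [269.3 212.1] [260 204  20  17]
blue 33 [270.3 231.6] [262 228  18   6]
blue 1606 [270.  359.2] [214 323 118  70]
yel 458 [313.6 178.1] [307 161  15  36]
orange/amber 1145 [531.   42.8] [513  16  38  52]
orange/amber 29 [305.  184.7] [304 180   3  10]
orange/amber 1271 [148.6 318.9] [130 296  37  47]
white 1549 [454.5  18.5] [394   0 116  40]
white 39 [516.3   0.9] [507   0  17   4]
white 31 [ 5.4 61.1] [ 0 58 12  6]
white 28 [345.5 122.5] [342 121   8   4]
white 1788 [379.3 213. ] [346 174  66  76]
white 360 [267.9 189. ] [254 178  28  23]
white 63 [380.7 205.9] [374 203  14   7]
white 423 [193.  236.5] [178 224  31  23]
white 495 [144.9 265. ] [129 251  32  26]
white 516 [219.4 273.1] [203 259  33  26]
white 115 [272.2 322.8] [255 308  35  30]
grey 1822 [20.  21.8] [ 0  0 48 51]
grey 197 [98.   3.1] [79  0 34  9]
grey 1972 [192.8  16.5] [159   0  90  70]
grey 390 [363.9   7. ] [340   0  54  17]
grey 3236 [453.6  34.5] [389   0 136  65]
grey 97 [539.
[... 1341 characters left out ...]
 25  25]
white 466 [374.6 270.4] [362 258  26  26]
white 60 [260.3 324.1] [256 320  13  11]
white 40 [548.2 359.9] [540 357  18   7]
white 37 [557.9 368.6] [556 363   4  14]
white 432 [279. 393.] [269 378  20  32]
grey 255 [61.2  0.5] [  0   0 153   3]
grey 797 [282.   28.6] [  0  25 560   8]
grey 585 [436.4  85.9] [422  58  44  42]
grey 44 [454.2  68.7] [451  61  11  12]
grey 84 [214.3 157.7] [205 149  20  19]
grey 37 [174.9 170.8] [171 153  12  34]
grey 48 [172.6 226.4] [168 218   8  17]
grey 9638 [325.7 374. ] [235 306 260 114]
grey 137 [544.1 348.4] [529 342  31  14]
grey 173 [509.3 366.1] [503 350  15  43]
grey 555 [550.2 373. ] [537 352  23  43]
grey 260 [553.8 407.8] [547 396  13  24]
```

Run:
```python
import cv2
for n,r in [('top',(120,90,320,200)),('scene',(110,100,310,250))]:
    x,y,w,h=r; im=cv2.imread(f'pics/{n}0.png')[y:y+h,x:x+w]
    s=2.4
    cv2.imwrite(f'pics/{n}0z.png',cv2.resize(im,None,fx=s,fy=s,interpolation=cv2.INTER_CUBIC))
```

```text
(no output)
```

View pics/top0z.png

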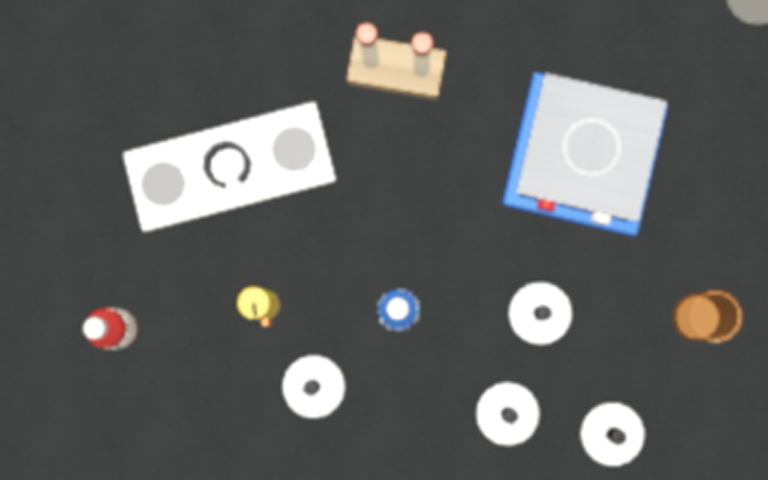

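View pics/scene0z.png

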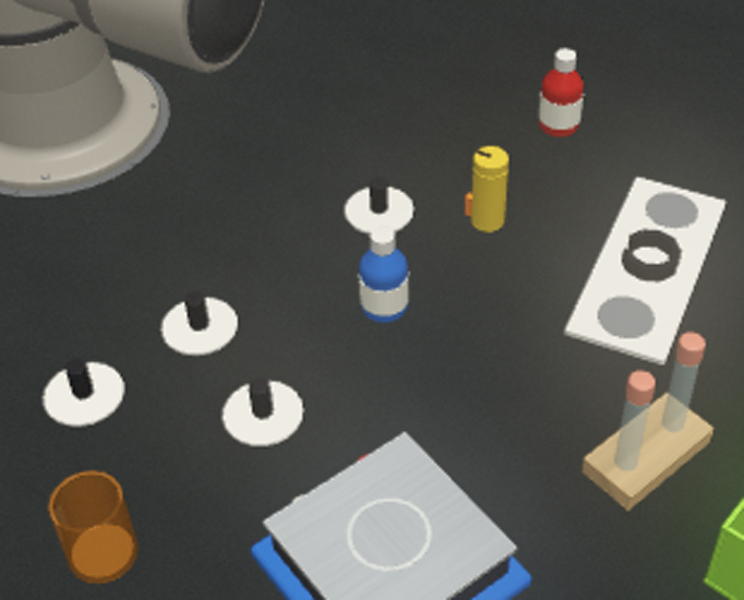

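```bash
cat > m0.py <<'E'
from h import *
im=cv2.cvtColor(cv2.imread('pics/top0.png'),cv2.COLOR_BGR2RGB);h=hsv(im); H,S,V=[h[...,i].astype(int) for i in range(3)]
T=cam('top');C=cam('scene')
print('topcam',-T[1].T@T[2])
w=((S<40)&(V>190)).astype(np.uint8)
cs,_=cv2.findContours(w,cv2.RETR_EXTERNAL,cv2.CHAIN_APPROX_NONE)
for c in cs:
    a=cv2.contourArea(c)
    if 40<a<900:
        (x,y),r=cv2.minEnclosingCircle(c)
        M=cv2.moments(c); u=(M['m10']/M['m00'],M['m01']/M['m00'])
        z=4 if a>300 else 90
        p=onplane(T,u,z); print('white a',a,np.round(u,1),'xy',p.round(1),'dist',np.hypot(*p[:2]).round(1))
    if a>1500:
        q=cv2.minAreaRect(c); print('rect',a,q); z=8 if q[0][0]<260 else 50
        P=np.array([onplane(T,u,z) for u in cv2.boxPoints(q)]); print(P.round(1),P.mean(0).round(1))
        e=np.diff(np.vstack([P,P[:1]]),axis=0); print(np.linalg.norm(e,axis=1).round(1),np.degrees(np.arctan2(e[:,1],e[:,0])).round(1))
# yellow top:
E
python3 m0.py
python3 - <<'E'
import cv2
for n,r in [('top',(390,190,60,60)),('top',(200,190,60,60)),('top',(140,200,60,60)),('top',(190,130,60,60))]:
    x,y,w,h=r; im=cv2.imread(f'pics/{n}0.png')[y:y+h,x:x+w]
    cv2.imwrite(f'pics/z_{x}.png',cv2.resize(im,None,fx=6,fy=6,interpolation=cv2.INTER_NEAREST))
import numpy as np
a=[cv2.imread(f'pics/z_{x}.png') for x in (390,200,140,190)]
cv2.imwrite('pics/zz.png',np.vstack([np.hstack(a[:2]),np.hstack(a[2:])])[:, :])
E
python3 -c "
import cv2;i=cv2.imread('pics/zz.png');cv2.imwrite('pics/zz.png',cv2.resize(i,(600,600)))"
```

```text
topcam [ 410.99406399   -7.68509403 1075.68499204]
white a 414.0 [466.4 413.9] xy [ -59.4 -453.5    4. ] dist 457.4
white a 710.0 [253.7 343.8] xy [112.  91.   4.] dist 144.3
white a 498.5 [374.7 270.4] xy [ 303.6 -223.6    4. ] dist 377.1
white a 485.0 [331.1 262. ] xy [ 325.1 -110.3    4. ] dist 343.3
white a 481.0 [250.1 250.6] xy [353.8 101.9   4. ] dist 368.2
white a 50.5 [158.9 226.4] xy [416.4 316.4  90. ] dist 523.0
white a 51.5 [285.2 218.2] xy [437.1   8.5  90. ] dist 437.1
white a 484.5 [344.6 220.1] xy [ 434.6 -146.1    4. ] dist 458.5
rect 2738.0 ((214.9848175048828, 158.94281005859375), (34.243896484375, 83.3215560913086), 75.14139556884766)
[[611.9 315.6   8. ]
 [668.4 101.2   8. ]
 [580.1  77.5   8. ]
 [523.5 291.    8. ]] [596.  196.3   8. ]
[221.7  91.4 220.9  91.7] [ -75.2 -165.   104.8   15.6]
rect 2569.0 ((365.73016357421875, 153.0281982421875), (51.88054275512695, 55.43996810913086), 13.324532508850098)
[[ 549.7 -114.1   50. ]
 [ 687.  -146.8   50. ]
 [ 656.  -273.5   50. ]
 [ 519.4 -240.4   50. ]] [ 603.  -193.7   50. ]
[141.2 130.5 140.5 129.9] [ -13.4 -103.8  166.4   76.5]
white a 460.5 [448.2  73.4] xy [ 822.7 -420.2    4. ] dist 923.8
rect 15039.5 ((279.4812927246094, 13.316874504089355), (29.442626953125, 559.2987670898438), 89.36341094970703)
[[1005.4  760.1   50. ]
 [1003.1 -682.9   50. ]
 [ 927.1 -681.8   50. ]
 [ 926.6  756.7   50. ]] [965.6  38.   50. ]
[1442.9   76.  1438.4   78.9] [-90.1 179.2  90.    2.4]
```

View pics/zz.png

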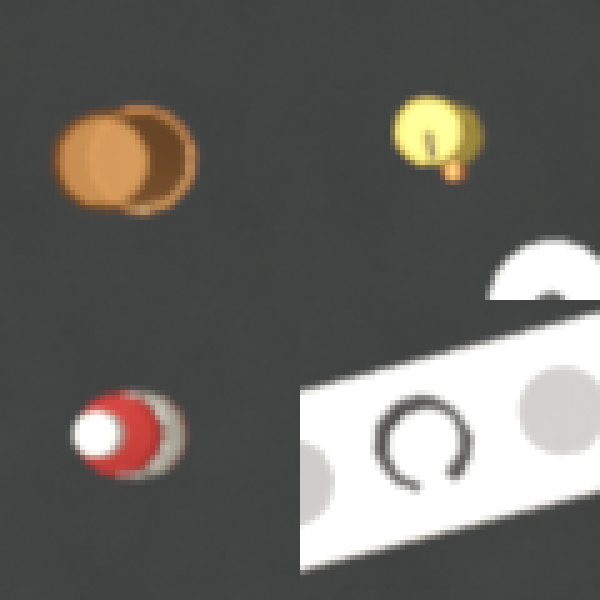

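```bash
cat >> h.py <<'E'
def state():
    o=bot.get_obs(); return o['time'],np.array(o['tool_pos']),np.array(o['tcp_rot']),o['grip_width'],np.array(o['contact_force'])
from scipy.spatial.transform import Rotation as Ro
def goto(x,y,z,yaw):
    t,p,r,g,f=state(); R=Ro.from_euler('xyz',r).as_matrix()
    d=R.T@(np.array([x,y,z])-p)/10
    dy=(yaw-r[2]+np.pi)%(2*np.pi)-np.pi
    print('t %.2f tcp %s rpy %s g %.1f -> shift cm %s turn %.3f'%(t,p.round(1),r.round(3),g,d.round(2),-dy))
E
python3 - <<'E'
from h import *
T=cam('top');C=cam('scene')
print('plate ring top',onplane(T,(120+592/2.4,90+147/2.4),50),'scene',onplane(C,(110+390/2.4,100+535/2.4),50))
print('beaker rim',onplane(T,(418.6,222),70),'foot',onplane(T,(410.4,222),0))
print('pot top',onplane(T,(225.6,216.2),80),'scene',onplane(C,(110+491/2.4,100+156/2.4),80))
print('key',onplane(T,(230.6,224.2),24))
print('socket top',onplane(T,(190+124/5,130+143/5),24), 'scene',onplane(C,(110+651/2.4,100+250/2.4),24))
print('discs',onplane(T,(120+163/2.4,90+184/2.4),8),onplane(T,(120+294/2.4,90+149/2.4),8))
print('discs',onplane(C,(389.4,187.1),8),onplane(C,(370.4,231.9),8))
print('cover scene',onplane(C,(219.4,271.5),4), 'knob top',onplane(C,(110+261/2.4,100+385/2.4),38))
print('blue cap',onplane(C,(110+382/2.4,100+232/2.4),90),'red cap',onplane(C,(110+566/2.4,100+52/2.4),90))
t,p,r,g,f=state();R=Ro.from_euler('xyz',r).as_matrix();W=cam('wrist')
print('cam in tool', R.T@(-W[1].T@W[2]-p)); print('cam axes in tool (cols)',(R.T@W[1].T).round(3))
goto(450,110,260,-np.pi/2)
E
```

```text
plate ring top [ 607.333083  -196.2082237   50.       ] scene [ 608.89443977 -195.97232163   50.        ]
beaker rim [ 428.75476311 -317.89748106   70.        ] foot [ 429.94877556 -318.19299345    0.        ]
pot top [441.88793714 154.90384007  80.        ] scene [441.77100421 155.95419804  80.        ]
key [422.91101764 150.87449954  24.        ]
socket top [594.03957972 193.57903607  24.        ] scene [595.47528316 194.21706482  24.        ]
discs [575.44222661 268.10944064   8.        ] [614.02673502 123.11245506   8.        ]
discs [574.84715847 269.29679736   8.        ] [613.61753132 123.53481846   8.        ]
cover scene [ 433.59460487 -147.49780174    4.        ] knob top [ 434.73165539 -146.09637884   38.        ]
blue cap [433.88218524   9.65519096  90.        ] red cap [414.04126019 319.77732773  90.        ]
cam in tool [ -67.17103513 -181.49807586    0.48285767]
cam axes in tool (cols) [[-0.     0.967  0.254]
 [ 0.001 -0.254  0.967]
 [ 1.     0.001 -0.001]]
t 0.15 tcp [ 171.5 -495.9  203.3] rpy [-1.572  0.    -2.809] g 91.7 -> shift cm [-46.12  -5.61 -48.17] turn -1.238
```

```bash
python3 -c "
from h import *
goto(429.5,-318,140,-np.pi/2)"
```

```text
t 0.15 tcp [ 171.5 -495.9  203.3] rpy [-1.572  0.    -2.809] g 91.7 -> shift cm [-30.2    6.35  -8.37] turn -1.238
```

>>> apply_moves(
  rows=[
    [[-30.2,6.3,-8.4],-1.238,9.1],
    [[-30.2,6.3,-8.4],-1.238,9.1],
    [[-30.2,6.3,-8.4],-1.238,9.1],
    [[-30.2,6.3,-8.4],-1.238,9.1],
    [[-30.2,6.3,-8.4],-1.238,9.1],
  ],
)

```text
time: 0.78
tool_pos: [424.8, -320.6, 141.5]
tcp_rot: [-1.571, 0.001, -1.865]
contact_force: [0.7, -1.2, -0.2]
grip_width: 90.5
```

```bash
python3 -c "
from h import *
goto(429.5,-318,140,-np.pi/2)"
```

```text
t 0.78 tcp [ 424.8 -320.6  141.5] rpy [-1.571e+00  1.000e-03 -1.865e+00] g 90.5 -> shift cm [-0.38  0.15  0.37] turn -0.294
```

>>> apply_moves(
  rows=[
    [[-0.4,0,0.4],-0.294,9.1],
    [[-0.4,0,0.4],-0.294,9.1],
    [[-0.4,0,0.4],-0.294,9.1],
    [[-0.4,0,0.4],-0.294,9.1],
  ],
)

```text
time: 1.27
tool_pos: [429.6, -318.0, 141.4]
tcp_rot: [-1.571, 0.001, -1.574]
contact_force: [0.4, -0.8, 0.2]
grip_width: 91.0
```

```bash
python3 -c "
from h import *
goto(429.5,-318,35,-np.pi/2)
W=cam('wrist'); im=grab('wrist','w1')
print(proj(W,[[429.5,-318,70],[429.5,-318,0]]))
"
```

```text
t 1.27 tcp [ 429.6 -318.   141.4] rpy [-1.571e+00  1.000e-03 -1.574e+00] g 91.0 -> shift cm [ 1.000e-02  1.064e+01 -1.000e-02] turn -0.003
[[283.53838688 211.65150884]
 [283.46019945 191.44410594]]
```

View pics/w1.png

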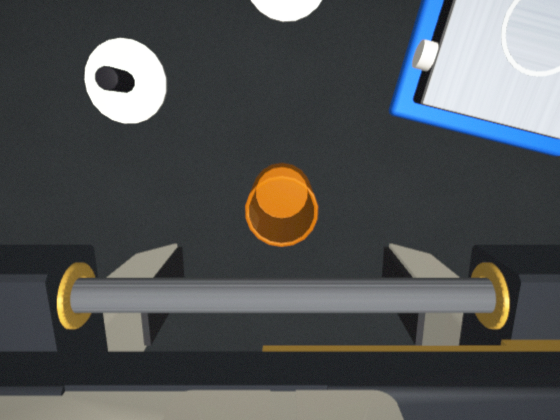

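Rim centre is at about (282,211), against a prediction of (283.5,211.7), so they agree. I'll descend and grip.

>>> apply_moves(
  rows=[
    [[0,5.5,0],0,9.1],
    [[0,10.6,0],0,9.1],
    [[0,10.6,0],0,9.1],
    [[0,10.6,0],0,4.5],
    [[0,10.6,0],0,4.5],
  ],
)

```text
time: 1.95
tool_pos: [430.7, -319.2, 37.7]
tcp_rot: [-1.568, -0.002, -1.574]
contact_force: [-0.1, -0.2, -0.7]
grip_width: 75.4
```

>>> apply_moves(
  rows=[
    [[0,0,0],0,4.5],
    [[0,0,0],0,4.5],
    [[0,0,0],0,4.5],
  ],
)

```text
time: 2.33
tool_pos: [430.9, -319.5, 38.4]
tcp_rot: [-1.567, -0.003, -1.574]
contact_force: [-2.3, 0.3, 5.6]
grip_width: 50.6
```

```bash
python3 -c "
from h import *
goto(429.5,-318,125,-np.pi/2)
goto(608,-196,125,-np.pi/2)
"
```

```text
t 2.33 tcp [ 430.9 -319.5   38.4] rpy [-1.567 -0.003 -1.574] g 50.6 -> shift cm [-0.13 -8.66 -0.11] turn -0.003
t 2.33 tcp [ 430.9 -319.5   38.4] rpy [-1.567 -0.003 -1.574] g 50.6 -> shift cm [-12.38  -8.63  17.7 ] turn -0.003
```

>>> apply_moves(
  rows=[
    [[0,0,0],0,4.5],
    [[0,-3,0],0,4.5],
    [[0,-7,0],0,4.5],
    [[0,-10.0,0],0,4.5],
    [[0,-10.0,0],0,4.5],
  ],
)

```text
time: 2.95
tool_pos: [431.5, -320.1, 140.3]
tcp_rot: [-1.564, -0.006, -1.574]
contact_force: [-0.2, -0.1, -1.2]
grip_width: 50.7
```

```bash
python3 -c "
from h import *
goto(608,-196,138,-np.pi/2)
grab('scene','s1')
"
```

```text
t 2.95 tcp [ 431.5 -320.1  140.3] rpy [-1.564 -0.006 -1.574] g 50.7 -> shift cm [-12.46   0.28  17.61] turn -0.003
```

View pics/s1.png

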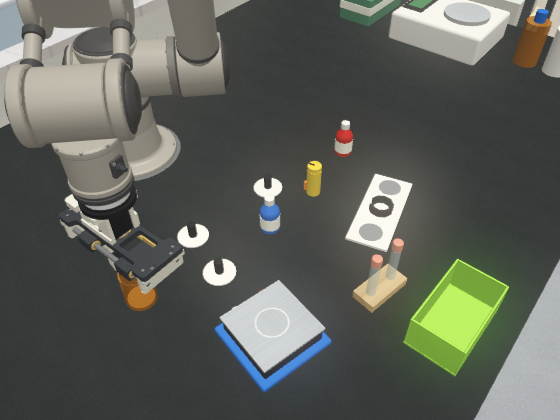

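The beaker is held and lifted. Next I carry it to the plate.

>>> apply_moves(
  rows=[
    [[-3.5,0,5],0,4.5],
    [[-8,0,11.4],0,4.5],
    [[-12,0,17],0,4.5],
    [[-12.3,0,17.6],0,4.5],
    [[-12.3,0,17.6],0,4.5],
  ],
)

```text
time: 3.62
tool_pos: [607.5, -194.7, 136.2]
tcp_rot: [-1.57, -0.002, -1.571]
contact_force: [-1.1, -0.1, -0.6]
grip_width: 50.9
```

```bash
python3 -c "
from h import *
goto(608,-197,88.5,-np.pi/2)
W=cam('wrist'); im=grab('wrist','w2')
"
```

```text
t 3.62 tcp [ 607.5 -194.7  136.2] rpy [-1.57  -0.002 -1.571] g 50.9 -> shift cm [0.22 4.77 0.04] turn 0.000
```

View pics/w2.png

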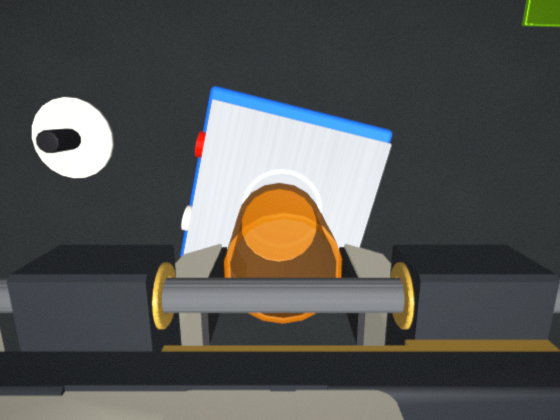

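The beaker is held upright above the white ring. I'll lower it gently.

>>> apply_moves(
  rows=[
    [[0.2,2,0],0,4.5],
    [[0.2,3.8,0],0,4.5],
    [[0.2,4.3,0],0,4.5],
    [[0.2,4.6,0],0,4.5],
    [[0.2,4.6,0],0,4.5],
  ],
)

```text
time: 4.3
tool_pos: [606.5, -198.3, 90.9]
tcp_rot: [-1.57, -0.003, -1.573]
contact_force: [0.1, 0.1, -1.6]
grip_width: 50.6
```

>>> apply_moves(
  rows=[
    [[0,0.15,0],0,4.5],
    [[0,0.25,0],0,4.5],
    [[0,0.35,0],0,4.5],
    [[0,0.35,0],0,4.5],
  ],
)

```text
time: 4.8
tool_pos: [606.7, -198.6, 88.5]
tcp_rot: [-1.569, -0.003, -1.572]
contact_force: [-1.8, -0.4, 4.1]
grip_width: 50.9
```

>>> apply_moves(
  rows=[
    [[0,0.05,0],0,5.5],
    [[0,0.05,0],0,6.5],
    [[0,0.05,0],0,9.1],
    [[0,0.05,0],0,9.1],
    [[0,0,0],0,9.1],
  ],
)

```text
time: 5.42
tool_pos: [606.6, -198.5, 88.4]
tcp_rot: [-1.569, -0.003, -1.572]
contact_force: [0.1, -0.7, -0.0]
grip_width: 88.8
```

>>> apply_moves(
  rows=[
    [[0,-4,0],0,9.1],
    [[0,-10,0],0,9.1],
    [[0,-13,0],0,9.1],
    [[0,-13,0],0,9.1],
  ],
)

```text
time: 5.92
tool_pos: [607.6, -198.7, 221.6]
tcp_rot: [-1.563, -0.006, -1.572]
contact_force: [0.5, 0.7, -0.7]
grip_width: 90.7
```

```bash
python3 -c "
from h import *
W=cam('wrist'); im=grab('wrist','w3')
print(proj(W,[[607.5,-197,120],[608,-196,50]]))
goto(434.6,-147,110,-np.pi/2)
"
```

```text
[[282.43864675 198.8872649 ]
 [282.52297145 181.19366562]]
t 5.97 tcp [ 606.7 -198.2  219.1] rpy [-1.567 -0.004 -1.572] g 90.8 -> shift cm [ -5.14  10.83 -17.26] turn -0.002
```

View pics/w3.png

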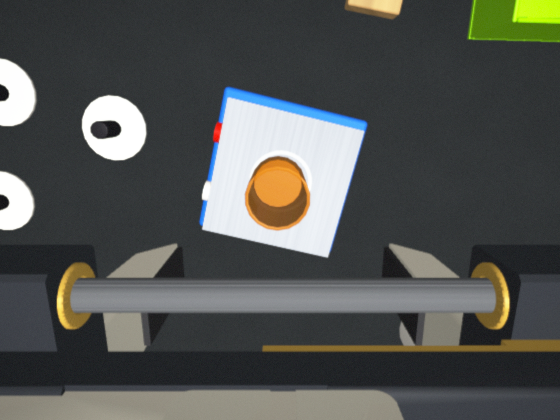

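The beaker stands on the plate with its rim centred near (278,197). I'll measure it precisely.

```bash
python3 -c "
from h import *
W=cam('wrist'); im=cv2.cvtColor(cv2.imread('pics/w3.png'),cv2.COLOR_BGR2RGB);h=hsv(im);H,S,V=[h[...,i].astype(int) for i in range(3)]
m=((H>5)&(H<22)&(S>130)&(V>50)); m[:150]=0;m[240:]=0
ys,xs=np.nonzero(m); print(xs.min(),xs.max(),ys.min(),ys.max())
# rim: lower half boundary pts
pts=[(x,ys[xs==x].max()) for x in np.unique(xs)]
pts=np.array([p for p in pts if p[1]>195],float)
A=np.c_[2*pts,np.ones(len(pts))];s=np.linalg.lstsq(A,(pts**2).sum(1),rcond=None)[0];print('circ',s[:2],np.sqrt(s[2]+s[:2]@s[:2]))
print('beaker rim',onplane(W,s[:2]+.0,120), 'expected r px',371.4*26/np.linalg.norm((-W[1].T@W[2])-[607,-197,120]))
# plate quad
q=((S<60)&(V>130)).astype(np.uint8); cs,_=cv2.findContours(q[:300],cv2.RETR_EXTERNAL,cv2.CHAIN_APPROX_SIMPLE)
c=max([c for c in cs if cv2.pointPolygonTest(c,(320.,180.),False)>=0],key=cv2.contourArea)
ap=cv2.approxPolyDP(c,8,True)[:,0]; print(ap)
P=np.array([onplane(W,u,50) for u in ap]);print(P.round(1),P.mean(0))
C=cam('scene');im=grab('scene','s2')
"
```

```text
245 309 157 229
circ [277.18125862 196.40910725] 32.471726066259585
beaker rim [ 602.05072316 -193.85231917  120.        ] expected r px 33.50723335718272
[[228  98]
 [202 229]
 [327 257]
 [363 131]]
[[ 557.2 -118.6   50. ]
 [ 526.7 -242.6   50. ]
 [ 651.2 -272.5   50. ]
 [ 680.8 -147.9   50. ]] [ 603.95241368 -195.40883512   50.        ]
```

```bash
python3 -c "
import cv2
im=cv2.imread('pics/s2.png')[240:400,180:360];cv2.imwrite('pics/s2z.png',cv2.resize(im,None,fx=3.5,fy=3.5,interpolation=cv2.INTER_CUBIC))"
```

```text
(no output)
```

View pics/s2z.png

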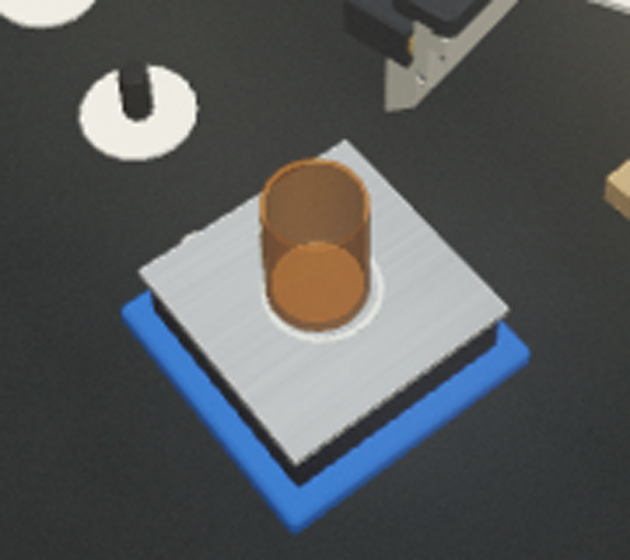

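>>> apply_moves(
  rows=[
    [[-1.7,2.5,-5.8],0,9.1],
    [[-3.5,6,-11.6],0,6],
    [[-5.2,10.8,-17.2],0,6],
    [[-5.2,10.8,-17.2],0,6],
    [[-5.2,10.8,-17.2],0,6],
  ],
)

```text
time: 6.65
tool_pos: [431.8, -144.8, 107.4]
tcp_rot: [-1.575, -0.0, -1.573]
contact_force: [1.4, -0.6, 0.3]
grip_width: 60.5
```

```bash
python3 -c "
from h import *
goto(434.6,-146.5,22,-np.pi/2)
W=cam('wrist'); im=grab('wrist','w4');grab('top','t1');grab('scene','s3')
print(proj(W,[[434.6,-146.5,4],[434.6,-146.5,38]]))
T=cam('top');C=cam('scene');print(proj(T,[[607,-197,120],[607,-197,50]]),proj(C,[[607,-197,120],[607,-197,50]]))
"
python3 -c "
import cv2,numpy as np
a=cv2.imread('pics/t1.png')[110:230,310:430];b=cv2.imread('pics/s3.png')[260:380,220:340]
cv2.imwrite('pics/ts.png',cv2.resize(np.hstack([a,b]),None,fx=3.3,fy=3.3,interpolation=cv2.INTER_CUBIC))"
```

```text
t 6.65 tcp [ 431.8 -144.8  107.4] rpy [-1.575 -0.    -1.573] g 60.5 -> shift cm [0.16 8.54 0.31] turn -0.002
[[287.66688993 203.16129563]
 [288.06186843 214.5742943 ]]
[[372.4709949  145.7165747 ]
 [366.98297742 151.38025528]] [[270.47191698 298.97845701]
 [271.26148731 322.73309391]]
```

View pics/w4.png

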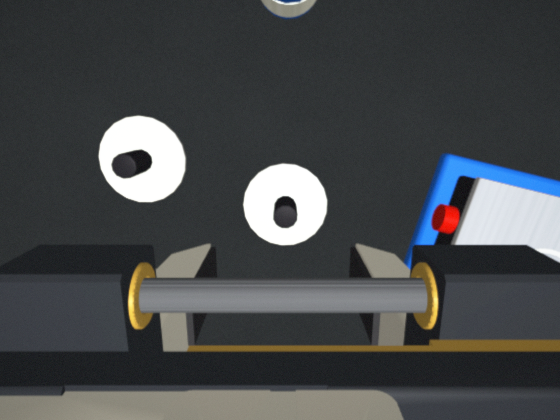

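View pics/ts.png

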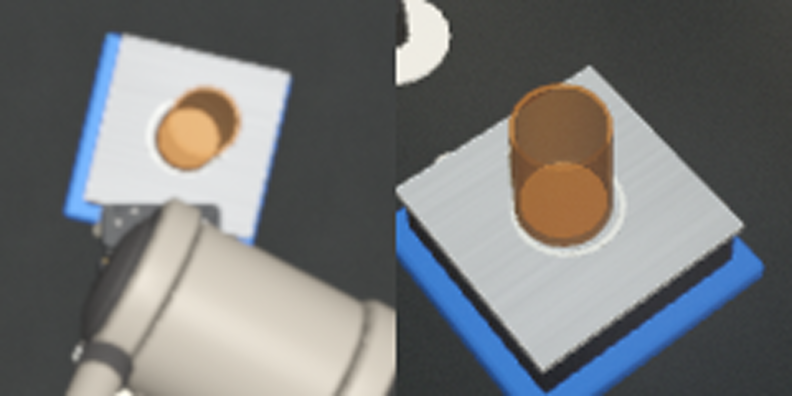

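The cover disc is at (285,204) with its knob at (285,215), about 2 mm from the prediction. I'll descend and grip the knob.

>>> apply_moves(
  rows=[
    [[0.15,5,0.2],0,6],
    [[0.15,8,0.2],0,6],
    [[0.15,8.5,0.2],0,6],
    [[0.15,8.5,0.2],0,6],
    [[0.15,8.5,0.2],0,4],
  ],
)

```text
time: 7.42
tool_pos: [438.9, -149.0, 25.9]
tcp_rot: [-1.566, -0.005, -1.572]
contact_force: [-0.6, 0.0, -0.6]
grip_width: 54.2
```

>>> apply_moves(
  rows=[
    [[0,0.2,0],0,3],
    [[0,0.2,0],0,1],
    [[0,0.2,0],0,1],
    [[0,0.2,0],0,1],
    [[0,0.2,0],0,1],
  ],
)

```text
time: 8.05
tool_pos: [438.9, -149.0, 23.9]
tcp_rot: [-1.566, -0.005, -1.572]
contact_force: [-0.1, -0.2, 0.5]
grip_width: 10.6
```

```bash
python3 -c "
from h import *
print(state())
im=grab('wrist','w5');grab('scene','s4');print(state())
"
```

```text
(8.05, array([ 438.88419829, -148.96965024,   23.86701108]), array([-1.56612354, -0.0047502 , -1.57247025]), 10.59187382845063, array([-0.10654655, -0.21576416,  0.54902255]))
(8.15, array([ 438.90290239, -148.95271009,   23.84133465]), array([-1.56613154, -0.00471869, -1.57248369]), 10.278373872888992, array([-0.01449571,  0.21681732, -0.22114708]))
```

View pics/w5.png

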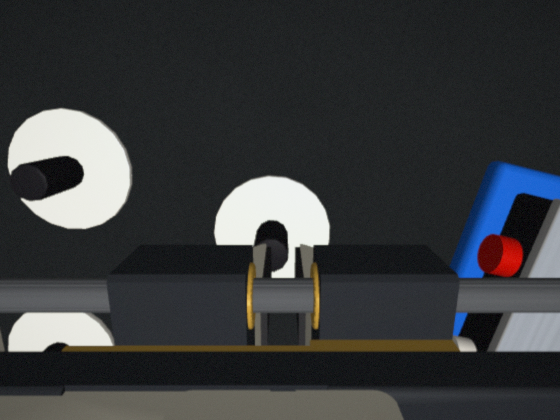

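View pics/s4.png

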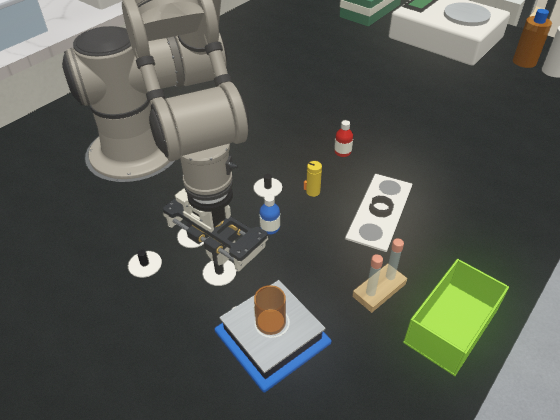

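```bash
python3 -c "
from h import *
W=cam('wrist');C=cam('scene');print(onplane(W,(272,257),38),onplane(W,(272,236),4),proj(W,[438.9,-149,22]))
h=cv2.imread('pics/s4.png')[240:300,180:260];cv2.imwrite('pics/k.png',cv2.resize(h,None,fx=7,fy=7,interpolation=cv2.INTER_CUBIC))
print(proj(C,[[438.9,-149,10],[434.6,-146.5,4],[434.6,-146.5,38]]))
"
```

```text
[ 433.0812144  -148.79680863   38.        ] [ 432.25208121 -149.7795288     4.        ] [[283.86032909 245.73358645]]
[[220.58075279 271.41514517]
 [220.12087126 271.43442849]
 [218.55572769 260.51217111]]
```

View pics/k.png

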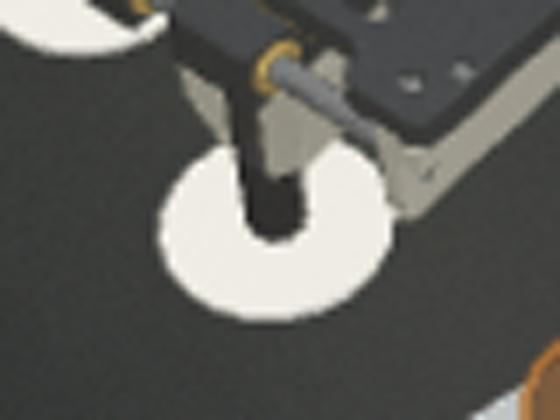

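>>> apply_moves(
  rows=[
    [[0,0,0],0,0.3],
    [[0,0,0],0,0.3],
    [[0,0,0],0,0.3],
  ],
)

```text
time: 8.52
tool_pos: [438.9, -149.0, 23.8]
tcp_rot: [-1.566, -0.005, -1.572]
contact_force: [0.1, 0.7, 0.5]
grip_width: 2.7
```

```bash
python3 -c "
from h import *
im=grab('wrist','w6');h=cv2.imread('pics/w6.png')[160:360,180:380];cv2.imwrite('pics/k.png',cv2.resize(h,None,fx=3,fy=3,interpolation=cv2.INTER_CUBIC))
"
```

```text
(no output)
```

View pics/k.png

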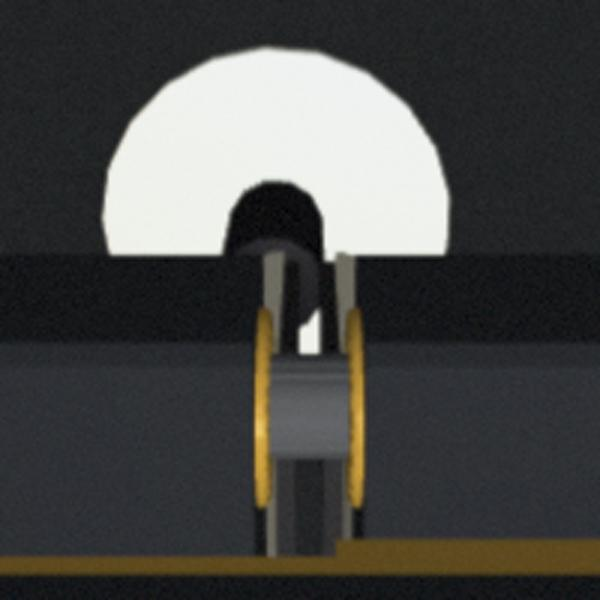

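```bash
python3 -c "
from h import *
im=grab('scene','s5');h=cv2.imread('pics/s5.png')[180:300,150:290];cv2.imwrite('pics/k.png',cv2.resize(h,None,fx=5,fy=5,interpolation=cv2.INTER_CUBIC))
C=cam('scene');print(-C[1].T@C[2]);print(((proj(C,[[438.9,-149,10],[438.9,-149,24],[438.9,-158.5,10],[438.9,-139.5,10],[438.9,-149,60]])-[150,180])*5).round())
"
```

```text
[ 924.83644381 -564.54150934  815.40156473]
[[353. 457.]
 [350. 435.]
 [336. 472.]
 [369. 442.]
 [341. 375.]]
```

View pics/k.png

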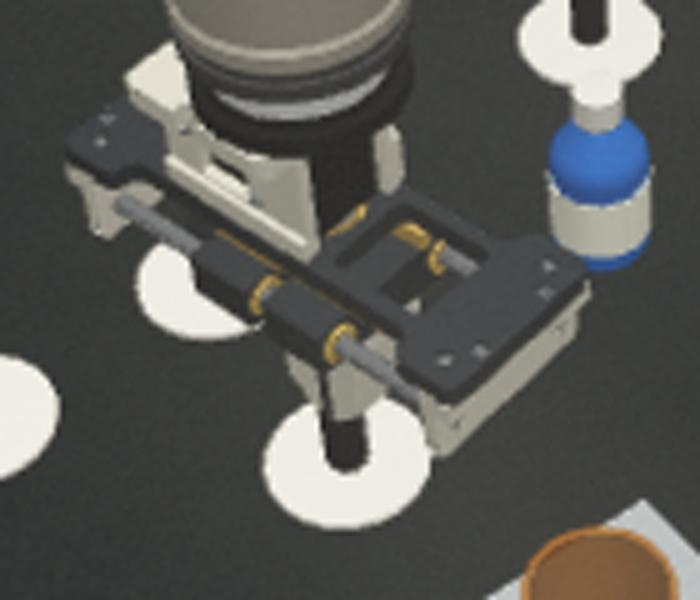

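The fingers closed without touching the knob. Both views show the fingertips about level with the knob's top, so they sit higher than the nominal tool data says. I'll open, re-centre and descend in small steps while watching the force.

>>> apply_moves(
  rows=[
    [[0,0,0],0,7],
    [[0,0,0],0,9.1],
    [[0,0,0],0,9.1],
    [[0,0,-0.5],0,9.1],
    [[0,0,-0.5],0,9.1],
  ],
)

```text
time: 9.25
tool_pos: [433.3, -148.8, 23.8]
tcp_rot: [-1.567, -0.004, -1.573]
contact_force: [0.5, -0.0, -0.1]
grip_width: 48.8
```

>>> apply_moves(
  rows=[
    [[0,0.2,0],0,9.1],
    [[0,0.4,0],0,9.1],
    [[0,0.6,0],0,9.1],
    [[0,0.8,0],0,9.1],
    [[0,0.8,0],0,9.1],
  ],
)

```text
time: 9.88
tool_pos: [433.3, -148.8, 15.6]
tcp_rot: [-1.567, -0.004, -1.573]
contact_force: [-0.1, -0.3, -0.4]
grip_width: 90.6
```

```bash
python3 -c "
from h import *
print(bot.get_obs()['joint_positions'])
print(state());im=grab('scene','s6');grab('wrist','w7');h=cv2.imread('pics/s6.png')[180:300,150:290];cv2.imwrite('pics/k.png',cv2.resize(h,None,fx=5,fy=5,interpolation=cv2.INTER_CUBIC))
"
```

```text
[-0.49683271  0.47988268  1.93865036 -0.00305077  0.71771328 -0.49277993]
(9.875, array([ 433.29447467, -148.80180599,   15.56231949]), array([-1.56704308, -0.00430659, -1.57256437]), 90.56719765217687, array([-0.147995  , -0.31051088, -0.44026643]))
```

View pics/k.png

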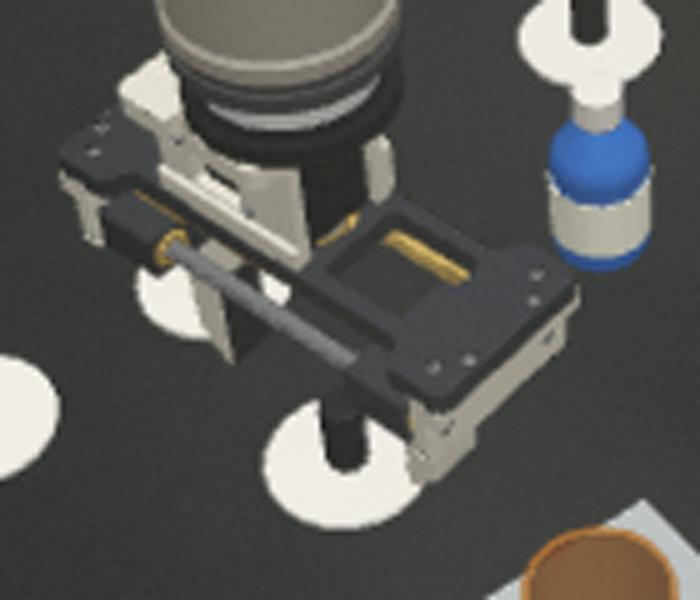

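View pics/w7.png

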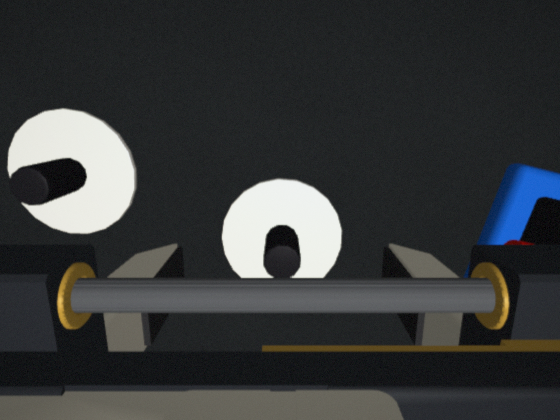

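```bash
python3 -c "
from h import *
C=cam('scene')
for z in (0,10,20,30,40,50): print(z,((proj(C,[[388,-158.3,z],[388,-139.3,z],[478.8,-158.3,z]])-[150,180])*5).round().tolist())
W=cam('wrist')
for z in (0,20,30,40,50): print(z,proj(W,[[388,-139.3,z],[478.8,-139.3,z]]).round().tolist())
"
```

```text
0 [[246.0, 425.0], [279.0, 396.0], [414.0, 539.0]]
10 [[243.0, 409.0], [277.0, 380.0], [413.0, 523.0]]
20 [[240.0, 393.0], [274.0, 364.0], [411.0, 508.0]]
30 [[237.0, 377.0], [271.0, 348.0], [409.0, 492.0]]
40 [[234.0, 360.0], [268.0, 331.0], [407.0, 475.0]]
50 [[231.0, 344.0], [266.0, 314.0], [405.0, 459.0]]
0 [[202.0, 221.0], [366.0, 220.0]]
20 [[193.0, 232.0], [375.0, 232.0]]
30 [[188.0, 239.0], [380.0, 238.0]]
40 [[183.0, 246.0], [385.0, 246.0]]
50 [[177.0, 254.0], [392.0, 254.0]]
```

Both views put the fingertips at z≈39 with the reported TCP at 15.6. The tips are therefore about 24 mm above the reported TCP, where the data says 14 mm below. I'll use the measured offset and confirm it in steps as I go down.

>>> apply_moves(
  rows=[
    [[0,0.5,0],0,9.1],
    [[0,1.0,0],0,9.1],
    [[0,1.5,0],0,7],
    [[0,1.8,0],0,7],
    [[0,1.8,0],0,7],
  ],
)

```text
time: 10.6
tool_pos: [433.3, -148.9, -2.6]
tcp_rot: [-1.567, -0.004, -1.573]
contact_force: [0.4, 0.2, 0.6]
grip_width: 70.7
```

```bash
python3 -c "
from h import *
print(state());im=grab('scene','s7');grab('wrist','w8');h=cv2.imread('pics/s7.png')[180:300,150:290];cv2.imwrite('pics/k.png',cv2.resize(h,None,fx=5,fy=5,interpolation=cv2.INTER_CUBIC))
"
```

```text
(10.6, array([ 433.28135743, -148.85026392,   -2.55766095]), array([-1.56728744, -0.00414876, -1.5726394 ]), 70.69130853750629, array([0.39616919, 0.17738043, 0.64307805]))
```

View pics/k.png

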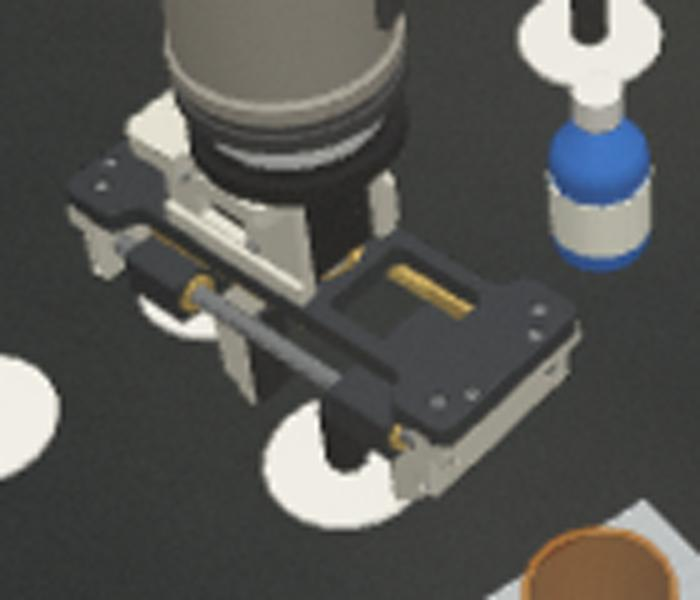

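View pics/w8.png

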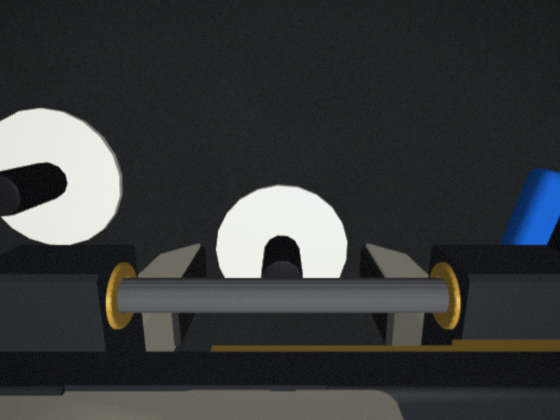

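>>> apply_moves(
  rows=[
    [[0,0.4,0],0,6],
    [[0,0.8,0],0,5],
    [[0,1.1,0],0,4],
    [[0,1.1,0],0,2],
    [[0,1.1,0],0,1],
  ],
)

```text
time: 11.32
tool_pos: [433.6, -149.0, -13.2]
tcp_rot: [-1.567, -0.005, -1.573]
contact_force: [-0.3, 0.1, 1.1]
grip_width: 24.6
```

>>> apply_moves(
  rows=[
    [[0,0,0],0,1],
    [[0,0,0],0,1],
    [[0,0,0],0,1],
    [[0,0,0],0,1],
  ],
)

```text
time: 11.82
tool_pos: [433.6, -149.1, -13.2]
tcp_rot: [-1.567, -0.005, -1.573]
contact_force: [0.0, 0.2, 2.5]
grip_width: 17.2
```

The knob is gripped at 17.2 mm, against a nominal 18. Lifting.

>>> apply_moves(
  rows=[
    [[0,-2,0],0,1],
    [[0,-6,0],0,1],
    [[0,-11,0],0,1],
    [[0,-15.5,0],0,1],
    [[0,-15.5,0],0,1],
  ],
)

```text
time: 12.45
tool_pos: [434.9, -149.3, 144.9]
tcp_rot: [-1.56, -0.008, -1.573]
contact_force: [0.1, -0.1, -1.1]
grip_width: 17.1
```

```bash
python3 -c "
from h import *
goto(605,-199.5,145,-np.pi/2)"
```

```text
t 12.45 tcp [ 434.9 -149.3  144.9] rpy [-1.56  -0.008 -1.573] g 17.1 -> shift cm [ 4.99  0.22 17.02] turn -0.002
```

>>> apply_moves(
  rows=[
    [[1.6,0,5.5],0,1],
    [[3.3,0,11],0,1],
    [[4.7,0.1,15.8],0,1],
    [[5,0.2,17],0,1],
    [[5,0.2,17],0,1],
  ],
)

```text
time: 13.08
tool_pos: [604.4, -199.3, 142.5]
tcp_rot: [-1.563, -0.007, -1.572]
contact_force: [-0.1, -0.1, -0.4]
grip_width: 17.1
```

```bash
python3 -c "
from h import *
goto(605,-199.5,110,-np.pi/2)
im=grab('scene','s8');grab('top','t8');grab('wrist','w9')
a=cv2.imread('pics/s8.png')[220:370,200:350];b=cv2.imread('pics/t8.png')[90:240,290:440]
cv2.imwrite('pics/k.png',cv2.resize(np.hstack([a,b]),None,fx=2.6,fy=2.6,interpolation=cv2.INTER_CUBIC))
"
```

```text
t 13.07 tcp [ 604.4 -199.3  142.5] rpy [-1.563 -0.007 -1.572] g 17.1 -> shift cm [-0.    3.25  0.04] turn -0.001
```

View pics/k.png

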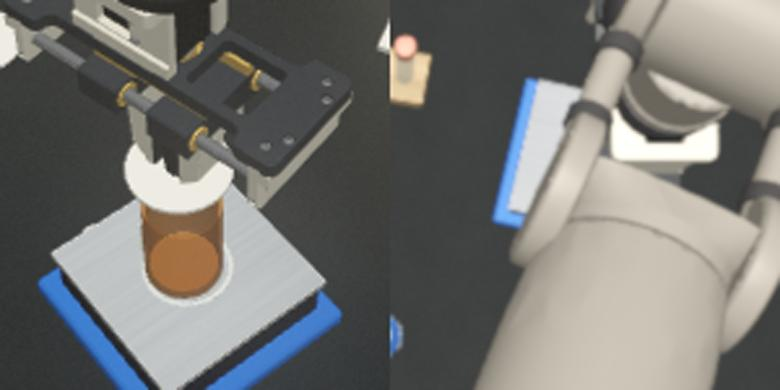

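View pics/w9.png

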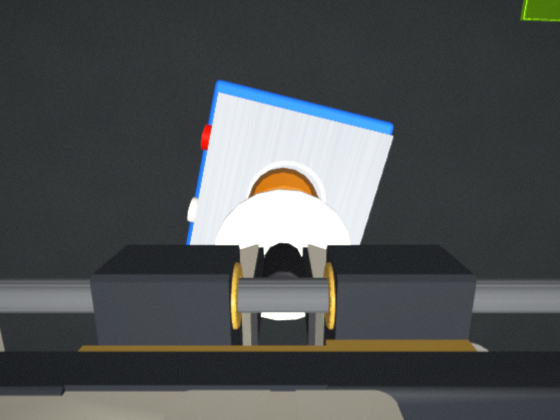

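The cover is held flat and aligned with the beaker to within about 2 mm in both views. Lowering.

>>> apply_moves(
  rows=[
    [[0,1.5,0.05],0,1],
    [[0,2.8,0.1],0,1],
    [[0,3.2,0.1],0,1],
    [[0,3.4,0.1],0,1],
    [[0,3.4,0.1],0,1],
  ],
)

```text
time: 13.85
tool_pos: [605.1, -199.5, 110.5]
tcp_rot: [-1.562, -0.007, -1.573]
contact_force: [-0.4, -0.1, -0.3]
grip_width: 17.1
```

>>> apply_moves(
  rows=[
    [[0,0.1,0],0,1],
    [[0,0.15,0],0,1],
    [[0,0.15,0],0,1],
  ],
)

```text
time: 14.22
tool_pos: [605.2, -199.5, 109.1]
tcp_rot: [-1.561, -0.007, -1.573]
contact_force: [-0.4, -0.5, -0.9]
grip_width: 17.4
```

>>> apply_moves(
  rows=[
    [[0,0.1,0],0,1],
    [[0,0.2,0],0,1],
    [[0,0.2,0],0,1],
    [[0,0.2,0],0,1],
  ],
)

```text
time: 14.72
tool_pos: [605.2, -199.5, 107.1]
tcp_rot: [-1.562, -0.007, -1.573]
contact_force: [-0.1, 0.7, -0.2]
grip_width: 17.3
```

>>> apply_moves(
  rows=[
    [[0,0.1,0],0,1],
    [[0,0.15,0],0,1],
    [[0,0.15,0],0,1],
    [[0,0.15,0],0,1],
  ],
)

```text
time: 15.22
tool_pos: [605.4, -199.7, 106.8]
tcp_rot: [-1.56, -0.008, -1.573]
contact_force: [-2.2, 0.9, 6.7]
grip_width: 17.3
```

>>> apply_moves(
  rows=[
    [[0,0,0],0,2.5],
    [[0,0,0],0,3.5],
    [[0,0,0],0,4.5],
    [[0,0,0],0,5],
  ],
)

```text
time: 15.72
tool_pos: [605.3, -199.6, 106.6]
tcp_rot: [-1.561, -0.008, -1.573]
contact_force: [-0.1, 0.1, -0.4]
grip_width: 48.3
```

>>> apply_moves(
  rows=[
    [[0,-2,0],0,5],
    [[0,-6,0],0,5],
    [[0,-11,0],0,7],
    [[0,-12,0],0,9.1],
    [[0,-12,0],0,9.1],
  ],
)

```text
time: 16.35
tool_pos: [604.2, -198.7, 226.8]
tcp_rot: [-1.56, -0.008, -1.573]
contact_force: [0.4, 0.2, -1.0]
grip_width: 75.6
```

```bash
python3 -c "
from h import *
goto(437,8.5,150,-np.pi/2)
im=grab('scene','s9');grab('wrist','w10')
a=cv2.imread('pics/s9.png')[220:370,200:350];b=cv2.imread('pics/w10.png')[90:290,190:390]
cv2.imwrite('pics/k.png',np.hstack([cv2.resize(a,(390,390),interpolation=cv2.INTER_CUBIC),cv2.resize(b,(390,390),interpolation=cv2.INTER_CUBIC)]))
"
```

```text
t 16.35 tcp [ 604.2 -198.7  226.8] rpy [-1.56  -0.008 -1.573] g 75.6 -> shift cm [-20.76   7.33 -16.83] turn -0.002
```

View pics/k.png

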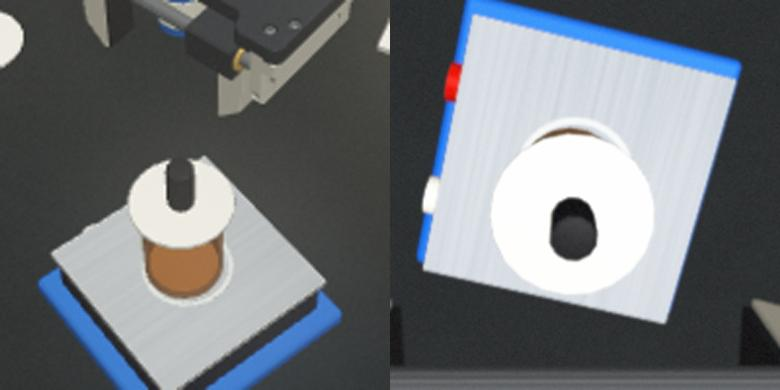

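The cover sits flat on the beaker. Next is the blue bottle.

>>> apply_moves(
  rows=[
    [[-4,1,-3.5],0,9.1],
    [[-9,3,-7.5],0,9.1],
    [[-14,5,-11.5],0,9.1],
    [[-19,7.5,-16],0,9.1],
    [[-20.8,9,-16.8],0,9.1],
  ],
)

```text
time: 17.08
tool_pos: [433.1, 11.1, 130.3]
tcp_rot: [-1.567, -0.006, -1.572]
contact_force: [0.9, -0.9, 0.1]
grip_width: 90.8
```

>>> apply_moves(
  rows=[
    [[0,0,0],0,9.1],
    [[0,0,0],0,9.1],
  ],
)

```text
time: 17.32
tool_pos: [433.3, 10.8, 129.9]
tcp_rot: [-1.568, -0.006, -1.571]
contact_force: [0.3, 0.1, 1.0]
grip_width: 91.2
```

```bash
python3 -c "
from h import *
goto(435.8,9,4,-np.pi/2)
W=cam('wrist');print(proj(W,[[435.8,9,90],[435.8,9,0]]))
grab('wrist','w11')
"
```

```text
t 17.32 tcp [433.3  10.8 129.9] rpy [-1.568 -0.006 -1.571] g 91.2 -> shift cm [ 0.11 12.6   0.22] turn -0.001
[[287.62516841 226.98498037]
 [286.07237875 195.2284331 ]]
```

View pics/w11.png

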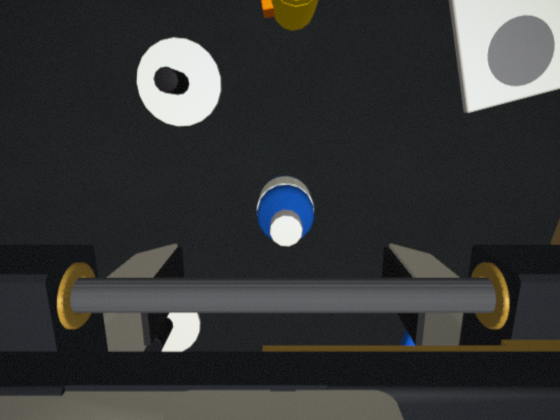

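Cap at (286,231), about 2 mm from the prediction. I'll descend.

>>> apply_moves(
  rows=[
    [[0.2,5,0.2],0,9.1],
    [[0.2,10,0.2],0,9.1],
    [[0.2,12,0.2],0,9.1],
    [[0.2,12.4,0.2],0,9.1],
    [[0.2,12.4,0.2],0,9.1],
  ],
)

```text
time: 18.0
tool_pos: [437.4, 7.1, 6.8]
tcp_rot: [-1.566, -0.006, -1.573]
contact_force: [0.3, 0.3, -0.1]
grip_width: 90.9
```

```bash
python3 -c "
from h import *
print(state())
grab('wrist','w12');grab('scene','s10')
a=cv2.imread('pics/s10.png')[150:260,190:340];
cv2.imwrite('pics/k.png',cv2.resize(a,None,fx=5,fy=5,interpolation=cv2.INTER_CUBIC))
"
```

```text
(18.0, array([437.39016198,   7.05568572,   6.79283026]), array([-1.56554654, -0.00639841, -1.57306076]), 90.87556182300014, array([ 0.323862  ,  0.26568025, -0.06621164]))
```

View pics/k.png

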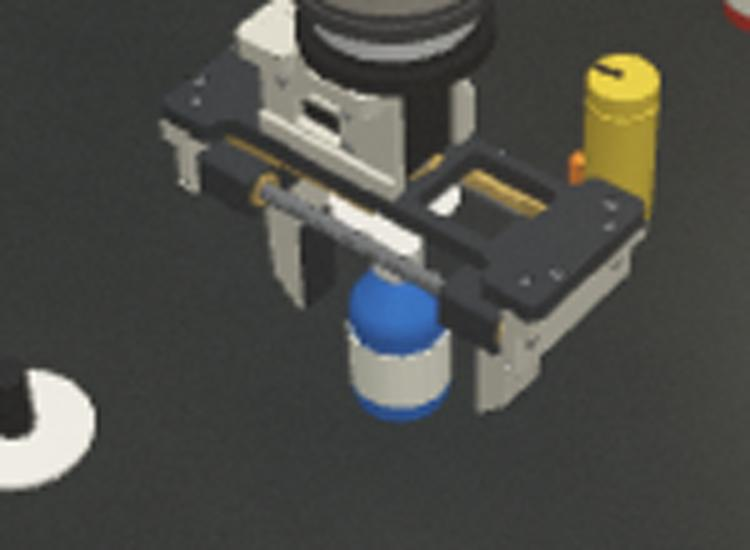

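>>> apply_moves(
  rows=[
    [[0,0.2,-0.1],0,7],
    [[0,0.2,-0.1],0,5],
    [[0,0.2,-0.1],0,3.5],
    [[0,0.2,-0.1],0,3.5],
    [[0,0.2,-0.1],0,3.5],
  ],
)

```text
time: 18.73
tool_pos: [436.5, 7.3, 5.3]
tcp_rot: [-1.564, -0.007, -1.573]
contact_force: [-0.5, -1.0, 0.9]
grip_width: 45.5
```

>>> apply_moves(
  rows=[
    [[0,0,0],0,3.5],
    [[0,0,0],0,3.5],
    [[0,0,0],0,3.5],
  ],
)

```text
time: 19.1
tool_pos: [436.4, 7.3, 5.3]
tcp_rot: [-1.565, -0.007, -1.573]
contact_force: [-0.8, -0.0, 1.6]
grip_width: 41.4
```

>>> apply_moves(
  rows=[
    [[0,-2,0],0,3.5],
    [[0,-6,0],0,3.5],
    [[0,-10,0],0,3.5],
    [[0,-10,0],0,3.5],
  ],
)

```text
time: 19.6
tool_pos: [437.8, 7.7, 107.7]
tcp_rot: [-1.559, -0.007, -1.573]
contact_force: [0.6, 0.3, -0.8]
grip_width: 41.5
```

```bash
python3 -c "
from h import *
goto(614,122.5,70,-1.311)"
```

```text
t 19.60 tcp [437.8   7.7 107.7] rpy [-1.559 -0.007 -1.573] g 41.5 -> shift cm [-11.54   3.9   17.56] turn -0.262
```

>>> apply_moves(
  rows=[
    [[-3.5,0.5,5],-0.1,3.5],
    [[-7,1,10.5],-0.2,3.5],
    [[-10.5,2,16],-0.26,3.5],
    [[-11.5,3,17.5],-0.262,3.5],
    [[-11.5,3.5,17.5],-0.262,3.5],
  ],
)

```text
time: 20.23
tool_pos: [613.0, 123.0, 70.9]
tcp_rot: [-1.564, -0.01, -1.309]
contact_force: [0.1, -0.2, -1.2]
grip_width: 41.3
```

>>> apply_moves(
  rows=[
    [[0,0,0],0,3.5],
    [[0,0,0],0,3.5],
  ],
)

```text
time: 20.48
tool_pos: [612.1, 122.3, 70.7]
tcp_rot: [-1.565, -0.01, -1.31]
contact_force: [0.3, 0.6, -1.3]
grip_width: 41.4
```

```bash
python3 -c "
from h import *
goto(614,122.5,15,-1.311)
grab('wrist','w13');grab('scene','s11')"
```

```text
t 20.48 tcp [612.1 122.3  70.7] rpy [-1.565 -0.01  -1.31 ] g 41.4 -> shift cm [-0.02  5.57  0.16] turn 0.001
```

View pics/w13.png

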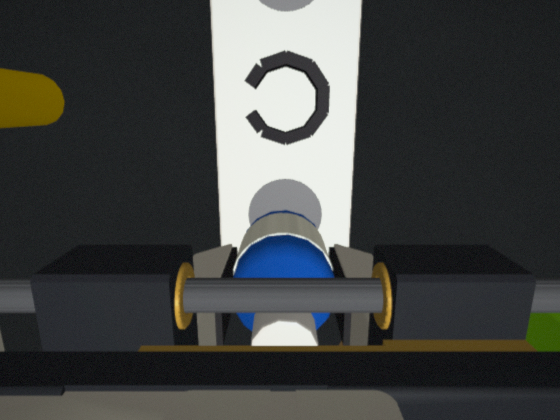

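View pics/s11.png

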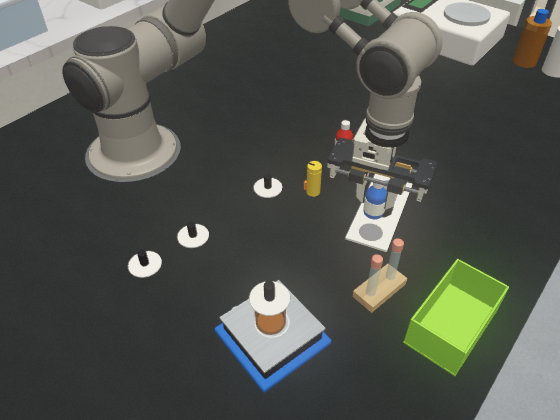

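The board is square to the gripper and the disc is centred under the bottle. Lowering.

>>> apply_moves(
  rows=[
    [[0,2,0.1],0,3.5],
    [[0,4,0.1],0,3.5],
    [[0,5.3,0.1],0,3.5],
    [[0,5.7,0.1],0,3.5],
    [[0,5.7,0.1],0,3.5],
  ],
)

```text
time: 21.2
tool_pos: [614.4, 122.2, 14.8]
tcp_rot: [-1.563, -0.01, -1.31]
contact_force: [-0.3, 0.2, -1.3]
grip_width: 41.7
```

>>> apply_moves(
  rows=[
    [[0,0.1,0],0,3.5],
    [[0,0.2,0],0,3.5],
    [[0,0.2,0],0,3.5],
  ],
)

```text
time: 21.58
tool_pos: [614.8, 122.2, 13.3]
tcp_rot: [-1.562, -0.01, -1.31]
contact_force: [-0.5, 0.2, 1.3]
grip_width: 41.3
```

>>> apply_moves(
  rows=[
    [[0,0.05,0],0,3.5],
    [[0,0.1,0],0,4.8],
    [[0,0.1,0],0,6],
    [[0,0,0],0,8],
    [[0,0,0],0,9.1],
  ],
)

```text
time: 22.2
tool_pos: [615.0, 122.2, 13.4]
tcp_rot: [-1.562, -0.01, -1.31]
contact_force: [0.6, -0.1, -0.5]
grip_width: 73.3
```

>>> apply_moves(
  rows=[
    [[0,0,0],0,9.1],
    [[0,-3,0],0,9.1],
    [[0,-8,0],0,9.1],
    [[0,-13,0],0,9.1],
    [[0,-13,0],0,9.1],
  ],
)

```text
time: 22.82
tool_pos: [616.1, 123.5, 148.3]
tcp_rot: [-1.553, -0.012, -1.31]
contact_force: [0.1, -0.2, -0.2]
grip_width: 91.0
```

```bash
python3 -c "
from h import *
goto(415.5,318,130,-np.pi/2)
grab('wrist','w14')"
```

```text
t 22.82 tcp [616.1 123.5 148.3] rpy [-1.553 -0.012 -1.31 ] g 91.0 -> shift cm [-23.98   1.29 -14.39] turn 0.261
```

View pics/w14.png

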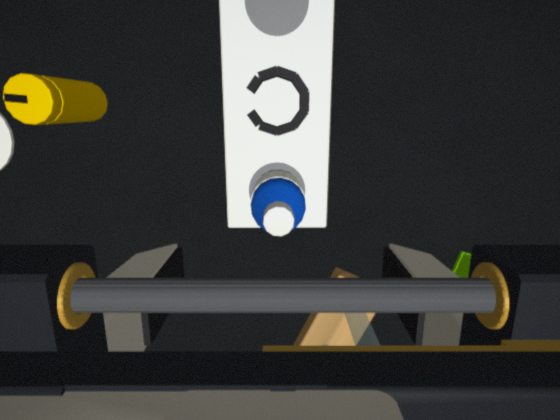

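Blue is upright on its disc. Next is the red bottle.

>>> apply_moves(
  rows=[
    [[-5,0,-3],0,9.1],
    [[-10,0,-6],0,9.1],
    [[-15,0.5,-9],0,9.1],
    [[-20,1,-12],0,9.1],
    [[-24,1.3,-14.4],0,9.1],
  ],
)

```text
time: 23.5
tool_pos: [410.9, 318.6, 126.1]
tcp_rot: [-1.561, -0.012, -1.309]
contact_force: [0.0, 0.1, 0.1]
grip_width: 91.2
```

>>> apply_moves(
  rows=[
    [[0,0,0],0,9.1],
    [[0,0,0],0,9.1],
  ],
)

```text
time: 23.75
tool_pos: [410.6, 318.2, 125.2]
tcp_rot: [-1.563, -0.012, -1.308]
contact_force: [0.5, -0.1, -0.4]
grip_width: 90.7
```

```bash
python3 -c "
from h import *
goto(415.5,318,5,-1.311)
W=cam('wrist');print(proj(W,[[415.5,318,90],[415.5,318,0]]))
grab('wrist','w15')
"
```

```text
t 23.75 tcp [410.6 318.2 125.2] rpy [-1.563 -0.012 -1.308] g 90.7 -> shift cm [-0.   12.02  0.37] turn 0.003
[[291.11083432 228.69198891]
 [288.02707391 195.34624537]]
```

View pics/w15.png

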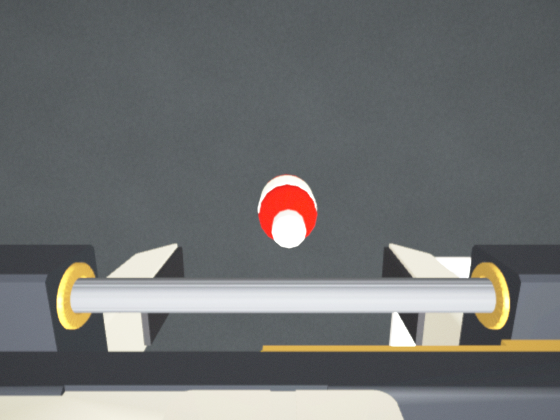

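>>> apply_moves(
  rows=[
    [[0,5,0.1],0,9.1],
    [[0,9.5,0.1],0,9.1],
    [[0,11.8,0.1],0,9.1],
    [[0,12.1,0.1],0,9.1],
    [[0,12.1,0.1],0,7],
  ],
)

```text
time: 24.42
tool_pos: [414.8, 316.7, 5.0]
tcp_rot: [-1.561, -0.012, -1.311]
contact_force: [0.4, 0.1, -0.6]
grip_width: 85.1
```

>>> apply_moves(
  rows=[
    [[0,0,0],0,5],
    [[0,0,0],0,3.5],
    [[0,0,0],0,3.5],
    [[0,0,0],0,3.5],
    [[0,0,0],0,3.5],
  ],
)

```text
time: 25.05
tool_pos: [414.9, 316.9, 5.1]
tcp_rot: [-1.561, -0.012, -1.311]
contact_force: [-0.5, 0.6, 1.5]
grip_width: 41.2
```

>>> apply_moves(
  rows=[
    [[0,0,0],0,3.5],
    [[0,0,0],0,3.5],
  ],
)

```text
time: 25.3
tool_pos: [414.9, 316.9, 5.2]
tcp_rot: [-1.561, -0.012, -1.311]
contact_force: [0.6, -0.1, 0.2]
grip_width: 41.4
```

>>> apply_moves(
  rows=[
    [[0,-2,0],0,3.5],
    [[0,-6,0],0,3.5],
    [[0,-10,0],0,3.5],
    [[0,-10,0],0,3.5],
  ],
)

```text
time: 25.8
tool_pos: [415.1, 318.7, 107.8]
tcp_rot: [-1.555, -0.01, -1.311]
contact_force: [-0.1, -0.4, -2.8]
grip_width: 41.4
```

```bash
python3 -c "
from h import *
goto(575,268,75,-1.311)"
```

```text
t 25.80 tcp [415.1 318.7 107.8] rpy [-1.555 -0.01  -1.311] g 41.4 -> shift cm [ 8.98  3.59 14.09] turn 0.000
```

>>> apply_moves(
  rows=[
    [[3,0.5,4.7],0,3.5],
    [[6,1.5,9.4],0,3.5],
    [[9,3,14],0,3.5],
    [[9,3.5,14],0,3.5],
    [[9,3.5,14],0,3.5],
  ],
)

```text
time: 26.42
tool_pos: [572.4, 267.1, 73.6]
tcp_rot: [-1.56, -0.01, -1.311]
contact_force: [0.7, -0.1, -1.7]
grip_width: 41.1
```

```bash
python3 -c "
from h import *
goto(575,268,13.5,-1.311)
grab('wrist','w16')"
```

```text
t 26.43 tcp [572.4 267.1  73.6] rpy [-1.56  -0.01  -1.311] g 41.1 -> shift cm [-0.08  6.01  0.21] turn -0.000
```

View pics/w16.png

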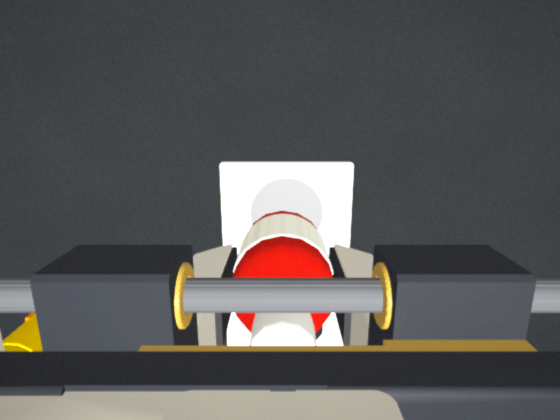

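>>> apply_moves(
  rows=[
    [[-0.1,2,0.15],0,3.5],
    [[-0.1,4,0.15],0,3.5],
    [[-0.1,5.6,0.15],0,3.5],
    [[-0.1,5.95,0.15],0,3.5],
    [[-0.1,6,0.15],0,3.5],
  ],
)

```text
time: 27.1
tool_pos: [574.6, 268.9, 15.0]
tcp_rot: [-1.558, -0.01, -1.31]
contact_force: [0.6, -0.4, -1.6]
grip_width: 41.5
```

>>> apply_moves(
  rows=[
    [[0,0.1,0],0,3.5],
    [[0,0.2,0],0,3.5],
    [[0,0.2,0],0,3.5],
  ],
)

```text
time: 27.48
tool_pos: [574.8, 268.9, 13.3]
tcp_rot: [-1.557, -0.01, -1.31]
contact_force: [0.5, -0.8, -1.1]
grip_width: 41.1
```

>>> apply_moves(
  rows=[
    [[0,0.1,0],0,3.5],
    [[0,0.1,0],0,3.5],
    [[0,0.1,0],0,3.5],
  ],
)

```text
time: 27.85
tool_pos: [574.9, 269.0, 13.2]
tcp_rot: [-1.557, -0.01, -1.31]
contact_force: [-2.4, -0.5, 5.4]
grip_width: 41.4
```

>>> apply_moves(
  rows=[
    [[0,0,0],0,4.8],
    [[0,0,0],0,6],
    [[0,0,0],0,8],
    [[0,0,0],0,9.1],
    [[0,0,0],0,9.1],
  ],
)

```text
time: 28.48
tool_pos: [574.9, 269.0, 13.1]
tcp_rot: [-1.557, -0.01, -1.31]
contact_force: [0.2, -0.2, 1.0]
grip_width: 83.6
```

>>> apply_moves(
  rows=[
    [[0,-3,0],0,9.1],
    [[0,-8,0],0,9.1],
    [[0,-13,0],0,9.1],
    [[0,-15,0],0,9.1],
    [[0,-15,0],0,9.1],
  ],
)

```text
time: 29.1
tool_pos: [573.3, 270.3, 164.9]
tcp_rot: [-1.553, -0.01, -1.31]
contact_force: [0.7, -0.4, -0.1]
grip_width: 91.2
```

```bash
python3 -c "
from h import *
goto(442,155.5,150,-1.311)
grab('wrist','w17')"
```

```text
t 29.10 tcp [573.3 270.3 164.9] rpy [-1.553 -0.01  -1.31 ] g 91.2 -> shift cm [  7.69   1.29 -15.68] turn 0.001
```

View pics/w17.png

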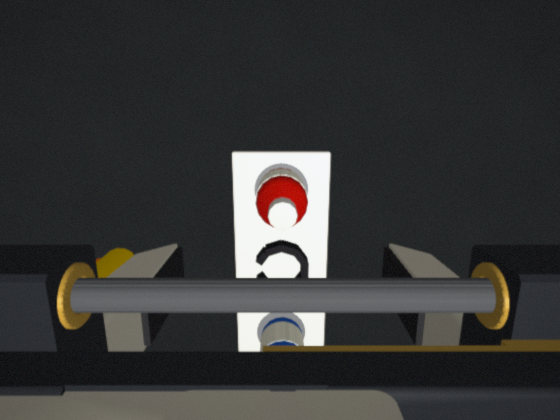

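Red is upright on its disc. Now the pot: hover above it and measure its axis and key.

>>> apply_moves(
  rows=[
    [[2,0,-5],0,9.1],
    [[4.5,0.5,-10],0,9.1],
    [[7,1,-15],0,9.1],
    [[7.7,1.3,-15.5],0,9.1],
    [[7.7,1.3,-15.5],0,9.1],
  ],
)

```text
time: 29.78
tool_pos: [442.9, 155.2, 147.9]
tcp_rot: [-1.557, -0.01, -1.311]
contact_force: [1.5, -0.0, 0.4]
grip_width: 91.1
```

>>> apply_moves(
  rows=[
    [[0,0,0],0,9.1],
    [[0,0,0],0,9.1],
  ],
)

```text
time: 30.02
tool_pos: [443.6, 155.8, 147.6]
tcp_rot: [-1.557, -0.01, -1.31]
contact_force: [-0.8, 0.6, -0.1]
grip_width: 91.4
```

```bash
python3 -c "
from h import *
goto(442,155.5,10,-1.311)
W=cam('wrist');print(proj(W,[[442,155.5,80],[442,155.5,0]]))
grab('wrist','w18')
a=cv2.imread('pics/w18.png')[130:280,210:360];cv2.imwrite('pics/k.png',cv2.resize(a,None,fx=4,fy=4,interpolation=cv2.INTER_CUBIC))"
```

```text
t 30.02 tcp [443.6 155.8 147.6] rpy [-1.557 -0.01  -1.31 ] g 91.4 -> shift cm [-0.15 13.75 -0.35] turn 0.001
[[280.18803999 212.12056889]
 [279.64445414 188.39066693]]
```

View pics/k.png

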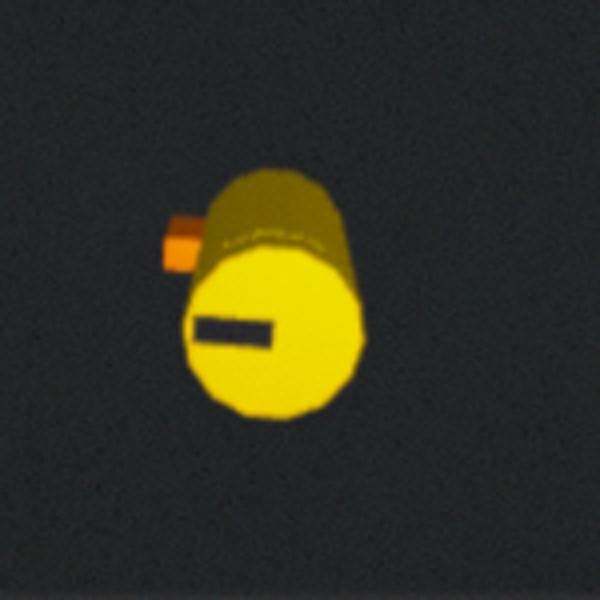

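```bash
cat > pot.py <<'E'
from h import *
import sys
def pot(f,z,W,roi=None):
    im=cv2.cvtColor(cv2.imread(f),cv2.COLOR_BGR2RGB);h=hsv(im);H,S,V=[h[...,i].astype(int) for i in range(3)]
    y=((H>22)&(H<34)&(S>150)&(V>190)).astype(np.uint8)
    if roi: 
        m=np.zeros_like(y);m[roi[1]:roi[3],roi[0]:roi[2]]=1;y*=m
    cs,_=cv2.findContours(y,cv2.RETR_EXTERNAL,cv2.CHAIN_APPROX_NONE);c=max(cs,key=cv2.contourArea)
    e=cv2.fitEllipse(cv2.convexHull(c));print('ell',e)
    fill=np.zeros_like(y);cv2.drawContours(fill,[cv2.convexHull(c)],-1,1,-1)
    fill=cv2.erode(fill,np.ones((3,3),np.uint8))
    s=(fill==1)&(V<110); v,u=np.nonzero(s); print('stripe px',len(u))
    P=np.array([onplane(W,(a,b),z)[:2] for a,b in zip(u,v)]);c0=onplane(W,e[0],z)[:2]
    m=P.mean(0);d=np.linalg.svd(P-m)[2][0]
    if d@(m-c0)<0:d=-d
    key=np.arctan2(d[1],d[0]); k2=np.arctan2(*(m-c0)[::-1])
    yaw=lambda k:(k-np.pi+np.pi)%(2*np.pi)-np.pi
    print('axis',c0.round(1),'key dir %.3f (centroid %.3f)'%(key,k2),'pot yaw %.3f'%((key)%(2*np.pi)-np.pi), 'len',np.ptp((P-m)@d))
if __name__=='__main__':
    W=cam('wrist');pot('pics/w18.png',80,W)
    T=cam('top')
    print(onplane(W,(210+185/4,130+252/4),24))
E
python3 pot.py
```

```text
ell ((277.99615478515625, 212.5406036376953), (42.372352600097656, 44.023475646972656), 90.00948333740234)
stripe px 113
axis [440.4 154.7] key dir -2.970 (centroid -2.891) pot yaw 0.171 len 12.725567427551848
[422.47431762 151.45412638  24.        ]
```

```bash
python3 -c "
from h import *
goto(440.5,155,7,-1.391)"
```

```text
t 30.07 tcp [443.4 155.7 147.6] rpy [-1.557 -0.01  -1.31 ] g 91.2 -> shift cm [-0.15 14.05 -0.49] turn 0.081
```

>>> apply_moves(
  rows=[
    [[-0.1,4,-0.4],0.081,9.1],
    [[-0.1,9,-0.5],0.081,9.1],
    [[-0.1,13,-0.5],0.081,9.1],
    [[-0.1,14,-0.5],0.081,9.1],
    [[-0.1,14,-0.5],0.081,7],
  ],
)

```text
time: 30.7
tool_pos: [440.9, 154.7, 7.7]
tcp_rot: [-1.557, -0.009, -1.391]
contact_force: [0.8, -0.2, 1.4]
grip_width: 85.0
```

```bash
python3 -c "
from h import *
goto(441,155,7,-1.391)
grab('scene','s12')
a=cv2.imread('pics/s12.png')[110:230,240:380];cv2.imwrite('pics/k.png',cv2.resize(a,None,fx=5,fy=5,interpolation=cv2.INTER_CUBIC))"
```

```text
t 30.70 tcp [440.9 154.7   7.7] rpy [-1.557 -0.009 -1.391] g 85.0 -> shift cm [-0.02  0.07  0.02] turn -0.000
```

View pics/k.png

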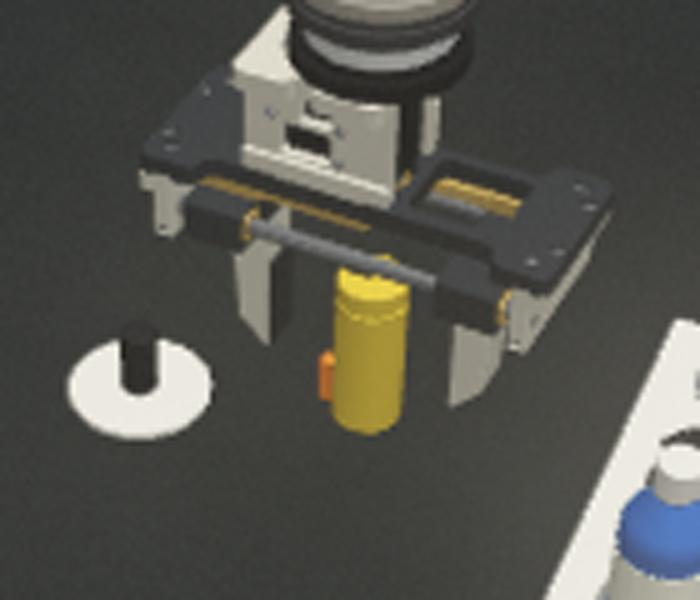

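Good. The tips are around mid-height, above the key. Closing.

>>> apply_moves(
  rows=[
    [[0,0,0],0,6],
    [[0,0,0],0,4],
    [[0,0,0],0,2.6],
    [[0,0,0],0,2.6],
    [[0,0,0],0,2.6],
  ],
)

```text
time: 31.38
tool_pos: [441.5, 154.8, 8.5]
tcp_rot: [-1.555, -0.009, -1.391]
contact_force: [-2.0, -0.6, 2.7]
grip_width: 31.5
```

>>> apply_moves(
  rows=[
    [[0,0,0],0,2.6],
    [[0,0,0],0,2.6],
    [[0,0,0],0,2.6],
    [[0,0,0],0,2.6],
  ],
)

```text
time: 31.88
tool_pos: [441.4, 154.8, 8.5]
tcp_rot: [-1.555, -0.009, -1.391]
contact_force: [-0.7, 0.2, 1.9]
grip_width: 31.6
```

>>> apply_moves(
  rows=[
    [[0,-2,0],0,2.6],
    [[0,-6,0],0,2.6],
    [[0,-9,0],0,2.6],
    [[0,-9,0],0,2.6],
    [[0,-9,0],0,2.6],
  ],
)

```text
time: 32.5
tool_pos: [439.3, 155.2, 97.6]
tcp_rot: [-1.557, -0.009, -1.391]
contact_force: [-0.2, 0.2, -0.9]
grip_width: 31.4
```

```bash
python3 -c "
from h import *
goto(595,194.5,80,-1.311)"
```

```text
t 32.50 tcp [439.3 155.2  97.6] rpy [-1.557 -0.009 -1.391] g 31.4 -> shift cm [-1.1   1.98 16.  ] turn -0.080
```

>>> apply_moves(
  rows=[
    [[-0.3,0,5],-0.03,2.6],
    [[-0.7,0,10],-0.06,2.6],
    [[-1.1,0,14.5],-0.08,2.6],
    [[-1.1,0.5,16],-0.08,2.6],
    [[-1.1,1,16],-0.08,2.6],
  ],
)

```text
time: 33.12
tool_pos: [594.5, 194.3, 87.1]
tcp_rot: [-1.561, -0.01, -1.311]
contact_force: [-0.6, -0.1, -1.8]
grip_width: 31.6
```

>>> apply_moves(
  rows=[
    [[0,0,0],0,2.6],
    [[0,0,0],0,2.6],
    [[0,0,0],0,2.6],
  ],
)

```text
time: 33.5
tool_pos: [594.2, 194.3, 87.5]
tcp_rot: [-1.56, -0.01, -1.311]
contact_force: [-0.6, 0.1, -1.9]
grip_width: 31.3
```

```bash
python3 -c "
from h import *
goto(595,194.5,40,-1.311)
grab('wrist','w19');grab('scene','s13');grab('top','t13')
a=cv2.imread('pics/s13.png')[110:260,310:450];cv2.imwrite('pics/k.png',cv2.resize(a,None,fx=4,fy=4,interpolation=cv2.INTER_CUBIC))"
```

```text
t 33.50 tcp [594.2 194.3  87.5] rpy [-1.56  -0.01  -1.311] g 31.3 -> shift cm [-0.04  4.75  0.03] turn -0.000
```

View pics/w19.png

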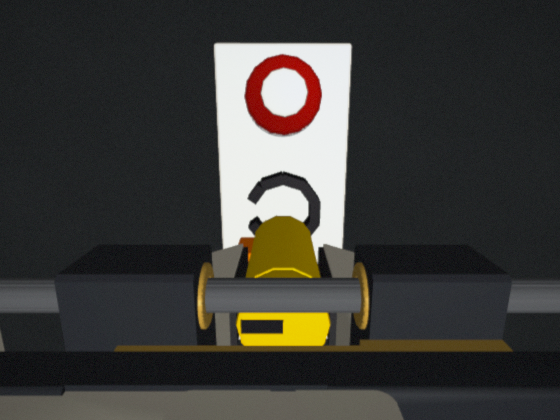

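View pics/k.png

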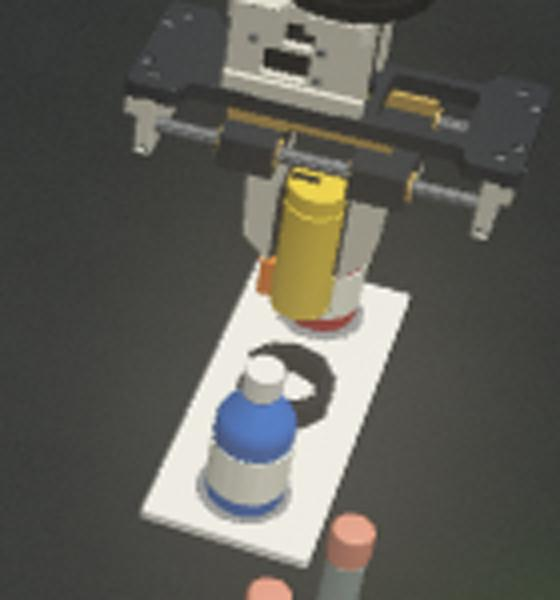

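```bash
cat > sock.py <<'E'
from h import *
def sock(f,W,roi):
    im=cv2.cvtColor(cv2.imread(f),cv2.COLOR_BGR2RGB);V=im.max(2).astype(int);x0,y0,x1,y1=roi
    h=hsv(im);
    d=(V<110).astype(np.uint8);m=np.zeros_like(d);m[y0:y1,x0:x1]=1;d*=m
    n,l,s,c=cv2.connectedComponentsWithStats(d);i=1+np.argmax(s[1:,4]);print('comp',s[i],c[i])
    P=np.argwhere(l==i)[:,::-1]
    hull=cv2.convexHull(P.astype(np.int32))[:,0].astype(float)
    X=np.array([onplane(W,u,24)[:2] for u in hull])
    from scipy.optimize import least_squares
    r=least_squares(lambda p:np.hypot(*(X-p[:2]).T)-p[2],[*X.mean(0),25],loss='soft_l1')
    print('outer circle fit',r.x.round(2),'rms',np.sqrt(np.mean(r.fun**2)).round(2))
    # board yaw
    w=((V>190)&(h[...,1]<40)).astype(np.uint8)
    rows=range(60,235,5);L=[];R=[]
    for y in rows:
        xs=np.nonzero(w[y,180:400])[0]+180
        if len(xs)>30: L.append(onplane(W,(xs.min(),y),8)[:2]);R.append(onplane(W,(xs.max(),y),8)[:2])
    for A in (np.array(L),np.array(R)):
        dd=np.linalg.svd(A-A.mean(0))[2][0];dd*=np.sign(dd[1]);print('edge yaw %.3f'%np.arctan2(-dd[0],dd[1]),A.mean(0).round(1))
    M=(np.array(L)+np.array(R))/2; print('mid',M.mean(0).round(1))
E
python3 - <<'E'
from sock import *
W=cam('wrist'); sock('pics/w19.png',W,(240,160,330,240))
print('at tcp',state()[1])
print(proj(W,[[594.2,194.3,79],[594.2,194.3,24]]))
E
```

```text
comp [ 248  172   72   63 1328] [290.87424699 194.19954819]
outer circle fit [594.2  197.22  25.51] rms 1.08
edge yaw 0.259 [540.5 225.5]
edge yaw 0.258 [625.6 248. ]
mid [583.  236.8]
at tcp [594.44523077 194.34406616  87.57673351]
[[283.41126885 241.56899408]
 [282.45926341 213.90750977]]
```

Run:
```python
from sock import *
from scipy.optimize import least_squares
def run(n,cam_,roi,pr):
    print(n)
    im=cv2.cvtColor(cv2.imread(f'pics/{n}0.png'),cv2.COLOR_BGR2RGB);V=im.max(2).astype(int)
    big=cv2.resize(im,None,fx=4,fy=4,interpolation=cv2.INTER_CUBIC)
    def px(u): return (np.array(u)+.5)/4-.5
    x0,y0,x1,y1=[4*v for v in roi]
    d=np.zeros(big.shape[:2],np.uint8); d[y0:y1,x0:x1]=big[y0:y1,x0:x1].max(2)<130
    k,l,s,c=cv2.connectedComponentsWithStats(d);i=1+np.argmax(s[1:,4])
    hull=cv2.convexHull(np.argwhere(l==i)[:,::-1].astype(np.int32))[:,0]
    X=np.array([onplane(cam_,px(u),24)[:2] for u in hull])
    r=least_squares(lambda p:np.hypot(*(X-p[:2]).T)-p[2],[*X.mean(0),25],loss='soft_l1');print('socket',r.x.round(2),np.abs(r.fun).mean().round(2))
    # grey discs
    for p in pr:
        h=cv2.cvtColor(big,cv2.COLOR_RGB2GRAY); q=np.zeros(big.shape[:2],np.uint8); a,b=int(p[0]*4),int(p[1]*4)
        g=((h<h[b,a]+14)&(h>h[b,a]-14)).astype(np.uint8); k,l,s,c=cv2.connectedComponentsWithStats(g); i=l[b,a]
        hull=cv2.convexHull(np.argwhere(l==i)[:,::-1].astype(np.int32))[:,0]
        X=np.array([onplane(cam_,px(u),8)[:2] for u in hull])
        r=least_squares(lambda p:np.hypot(*(X-p[:2]).T)-p[2],[*X.mean(0),25],loss='soft_l1');print('disc',r.x.round(2))
    h=cv2.cvtColor(big,cv2.COLOR_RGB2HSV);H,S,VV=[h[...,i].astype(int) for i in range(3)]
run('top',cam('top'),(200,145,232,175),[(188,166.5),(242.5,152)])
run('scene',cam('scene'),(364,192,398,220),[(389.4,187.1),(370.4,231.9)])
```

```text
top
socket [595.6  196.56  23.08] 0.26
disc [576.9  269.2   22.54]
disc [615.23 124.24  22.67]
scene
socket [596.33 188.87  30.8 ] 1.92
disc [574.63 269.15  23.95]
disc [613.18 123.93  24.05]
```

Run:
```python
from h import *
C=cam('scene');W=cam('wrist')
P=[594.4,194.7,79]
th=np.linspace(0,2*np.pi,180)
for n,c in (('scene',C),('wrist',W)):
    for z in (79,159):
        E=proj(c,[[P[0]+16*np.cos(t),P[1]+16*np.sin(t),z] for t in th]);print(n,z,'bbox',E.min(0).round(1),E.max(0).round(1))
im=cv2.cvtColor(cv2.imread('pics/s13.png'),cv2.COLOR_BGR2RGB);h=hsv(im);H,S,V=[h[...,i].astype(int) for i in range(3)]
m=(H>20)&(H<34)&(S>140)&(V>60);m[:140]=0
b=max(blobs(m),key=lambda b:b[0]);print('scene pot',b)
for y in range(165,192,2):
    xs=np.nonzero(m[y,340:420])[0]+340
    if len(xs):print(y,xs.min(),xs.max(),end=' | ')
im=cv2.cvtColor(cv2.imread('pics/w19.png'),cv2.COLOR_BGR2RGB);h=hsv(im);H,S,V=[h[...,i].astype(int) for i in range(3)]
m=(H>20)&(H<34)&(S>140)&(V>60)
print()
for y in range(212,246,3):
    xs=np.nonzero(m[y,200:360])[0]+200
    if len(xs):print(y,xs.min(),xs.max(),end=' | ')
```

```text
scene 79 bbox [376.7 180.1] [392.1 190.4]
scene 159 bbox [381.8 150.4] [398.1 160.7]
wrist 79 bbox [254.3 212.5] [313.5 268.3]
wrist 159 bbox [239.  279.2] [335.2 364.4]
scene pot (np.int32(499), array([386.6, 170.9]), array([378, 152,  19,  38], dtype=int32))
165 381 395 | 167 381 394 | 169 380 394 | 171 380 393 | 173 380 393 | 175 379 392 | 177 379 392 | 179 379 392 | 181 378 392 | 183 378 391 | 185 378 391 | 187 380 390 | 189 383 388 | 
218 272 293 | 221 266 299 | 224 261 304 | 227 259 306 | 230 256 309 | 233 255 310 | 236 256 310 | 239 254 310 | 242 253 311 | 245 253 311 |
```

>>> apply_moves(
  rows=[
    [[-0.2,1.5,0],0,2.6],
    [[-0.2,3,0],0,2.6],
    [[-0.2,4.3,0],0,2.6],
    [[-0.2,4.5,0],0,2.6],
    [[-0.2,4.5,0],0,2.6],
  ],
)

```text
time: 34.28
tool_pos: [594.6, 196.0, 42.4]
tcp_rot: [-1.56, -0.01, -1.311]
contact_force: [0.7, 0.9, -0.3]
grip_width: 31.6
```

Run:
```python
from sock import *
goto(595,196.3,40,-1.312)
grab('scene','s14');grab('wrist','w20')
a=cv2.imread('pics/s14.png')[140:260,320:440];b=cv2.imread('pics/w20.png')[140:270,215:345]
cv2.imwrite('pics/k.png',np.hstack([cv2.resize(a,(390,390),interpolation=cv2.INTER_CUBIC),cv2.resize(b,(390,390),interpolation=cv2.INTER_CUBIC)]))
```

```text
t 34.27 tcp [594.6 196.   42.4] rpy [-1.56  -0.01  -1.311] g 31.6 -> shift cm [-0.02  0.24  0.04] turn 0.001
```

View pics/k.png

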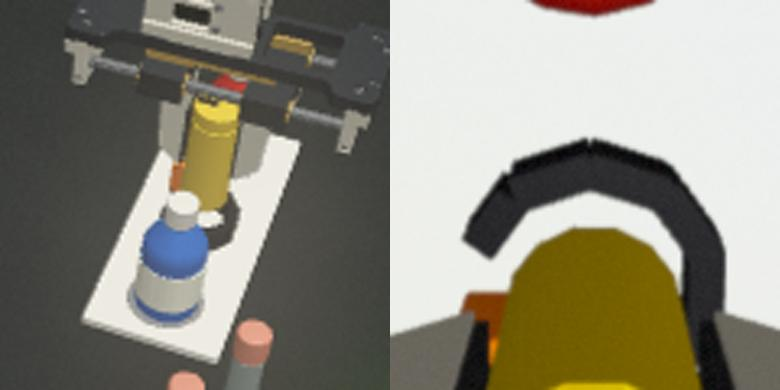

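```bash
python3 - <<'E'
from sock import *
W=cam('wrist');yw=.2585
ey=np.array([-np.sin(yw),np.cos(yw)]);ex=np.array([np.cos(yw),np.sin(yw)])
def pt(u,v,z): 
    p=onplane(W,(u,v),z)[:2]; return p@ex,p@ey
k=lambda a,b:(215+(a-390)/3-.33,140+b/3-.33)
o=pt(*k(590,138),24);print('outer top edge-> socket ctr along y', o[1]-25.5)
o=pt(*k(725,250),24);print('outer right edge -> ctr x',o[0]-25.5)
f=pt(*k(592,227),34);print('pot foot back -> pot y',f[1]-16)
print('tcp in rack axes',state()[1][:2]@ex,state()[1][:2]@ey)
sock('pics/w20.png',W,(235,180,340,262))
r=np.array([594.2,197.2]);print(r@ex,r@ey)
# pot side edges
im=cv2.cvtColor(cv2.imread('pics/w20.png'),cv2.COLOR_BGR2RGB);h=hsv(im);H,S,V=[h[...,i].astype(int) for i in range(3)]
m=(H>20)&(H<34)&(S>140)&(V>50)
for y in range(214,262,4):
    xs=np.nonzero(m[y,200:360])[0]+200
    if len(xs):print(y,xs.min(),xs.max(),end=' | ')
th=np.linspace(0,6.283,200);t=state()[1]
E=proj(W,[[t[0]+16*np.cos(a),t[1]+16*np.sin(a),34] for a in th]);print('pred',E.min(0),E.max(0))
E
python3 - <<'E'
import cv2
b=cv2.imread('pics/w20.png')[150:270,215:345];cv2.imwrite('pics/k.png',cv2.resize(b,None,fx=6,fy=5,interpolation=cv2.INTER_CUBIC))
E
```

```text
outer top edge-> socket ctr along y 40.6315454028239
outer right edge -> ctr x 623.8624557477085
pot foot back -> pot y 36.09437261265416
tcp in rack axes 625.2839359502532 37.46030417425895
comp [ 240  186  100   76 2203] [294.72446664 216.85837494]
outer circle fit [594.23 197.55  26.  ] rms 3.25
edge yaw 0.258 [538.8 231.1]
edge yaw 0.258 [624.  253.7]
mid [581.4 242.4]
624.8677845615716 38.752184675361285
218 272 293 | 222 264 301 | 226 261 304 | 230 258 307 | 234 256 309 | 238 254 310 | 242 254 312 | 246 253 313 | 250 252 314 | 254 251 315 | 258 250 316 | pred [254.30065267 212.86014168] [313.33605232 268.54621837]
```

Run:
```python
from h import *
from scipy.optimize import least_squares
W=cam('wrist');yw=.2585
ey=np.array([-np.sin(yw),np.cos(yw)]);ex=np.array([np.cos(yw),np.sin(yw)])
im=cv2.cvtColor(cv2.imread('pics/w20.png'),cv2.COLOR_BGR2RGB);V=im.max(2).astype(float)
# outer edge: scan each column from white board downward to dark, subpixel at 120
P=[]
for u in range(250,322,3):
    for v in range(165,235):
        if V[v,u]>=120>V[v+1,u]:
            s=v+(V[v,u]-120)/(V[v,u]-V[v+1,u]); P.append(onplane(W,(u,s),24)[:2]);break
P=np.array(P);X=np.c_[P@ex,P@ey]
for r0 in (25.0,25.3,25.5):
    r=least_squares(lambda p:np.hypot(*(X-p).T)-r0,X.mean(0)-[0,20],loss='soft_l1',f_scale=.5);print(r0,r.x.round(2),np.round(r.fun,1))
# right outer edge rows
Q=[]
for v in range(205,240,4):
    for u in range(345,300,-1):
        if V[v,u]>=120>V[v,u-1]: Q.append((v,u,(onplane(W,(u-.5,v),24)[:2]@ex).round(1)));break
print(Q)
# pot foot edge, yellow saturation
h=hsv(im);S=h[...,1].astype(float)
F=[]
for u in range(262,306,3):
    for v in range(200,240):
        if S[v,u]<=130<S[v+1,u] and im[v+3,u,0]>70: F.append(onplane(W,(u,v+(130-S[v,u])/(S[v+1,u]-S[v,u])),34)[:2]);break
F=np.array(F);Y=np.c_[F@ex,F@ey]
r=least_squares(lambda p:np.hypot(*(Y-p).T)-15.85,Y.mean(0)-[0,10],loss='soft_l1',f_scale=.5);print('pot',r.x.round(2),r.fun.round(1))
```

```text
25.0 [623.74  40.38] [-0.5 -0.4  0.4  0.1 -0.1 -0.2 -0.3 -0.2 -0.1  0.3  0.7  0.7  0.3  0.
 -0.2 -0.2 -0.2 -0.   0.4  0.5  0.2 -0.3 -0.5 -0.4]
25.3 [623.71  40.05] [-0.6 -0.5  0.3  0.1 -0.1 -0.2 -0.3 -0.2 -0.   0.3  0.7  0.7  0.4  0.
 -0.1 -0.2 -0.2  0.   0.4  0.5  0.1 -0.4 -0.6 -0.5]
25.5 [623.69  39.83] [-0.6 -0.5  0.3  0.1 -0.1 -0.2 -0.3 -0.2 -0.   0.3  0.7  0.7  0.4  0.1
 -0.1 -0.2 -0.1  0.   0.4  0.5  0.1 -0.4 -0.7 -0.6]
[(205, 316, np.float64(643.0)), (209, 319, np.float64(644.7)), (213, 322, np.float64(646.5)), (217, 324, np.float64(647.7)), (221, 326, np.float64(648.9)), (225, 327, np.float64(649.5)), (229, 327, np.float64(649.6)), (233, 327, np.float64(649.6)), (237, 327, np.float64(649.7))]
pot [624.48  35.96] [-0.1  0.1 -0.1 -0.1  0.1  0.2 -0.1 -0.1 -0.   0.3  0.1 -0.1 -0.1  0.2
 -0.2]
```

View pics/k.png

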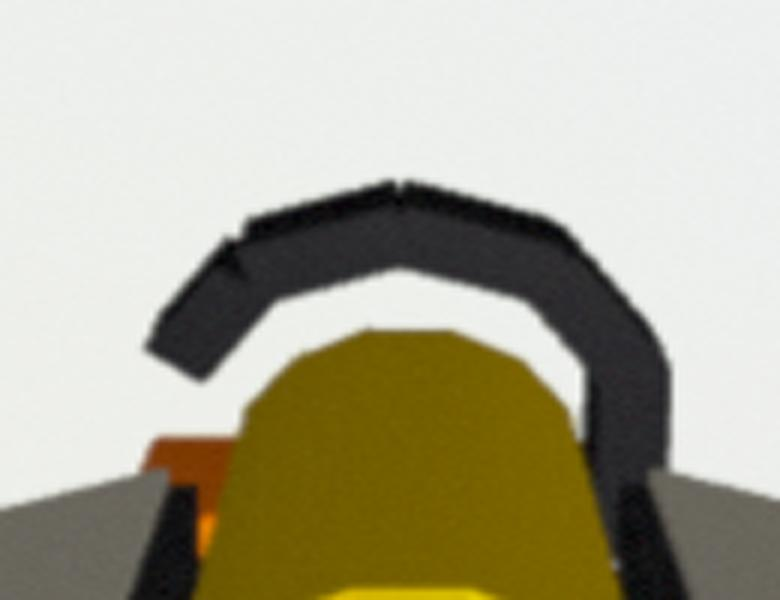

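Run:
```python
from h import *
W=cam('wrist');yw=.2585
ey=np.array([-np.sin(yw),np.cos(yw)]);ex=np.array([np.cos(yw),np.sin(yw)])
f=lambda a,b:(215+a/6-.4,150+b/5-.4)
for nm,a,z,r in (('inner apex',(400,268),24,18.5),('outer bottom',(400,181),8,25.5),('outer top',(400,207),24,25.5)):
    p=onplane(W,f(*a),z)[:2];print(nm,(p@ex).round(2),(p@ey-r).round(2))
p=onplane(W,f(585,368),24)[:2];print('inner right vertex',p@ex,p@ey)
p=onplane(W,f(528,298),24)[:2];print('inner vertex',p@ex,p@ey)
p=onplane(W,f(275,300),24)[:2];print('inner left vertex',p@ex,p@ey)
p=onplane(W,f(668,380),24)[:2];print('outer right',p@ex-25.5)
```

```text
inner apex 623.95 37.73
outer bottom 624.06 37.32
outer top 623.95 37.65
inner right vertex 641.3321876423474 44.58837179982961
inner vertex 635.8476343987146 52.766203848523226
inner left vertex 612.3467789138804 52.56870741844228
outer right 623.6840430015425
```

Correcting for the fact that the socket's outer dark strip is its side wall, the wrist view puts the socket at (624.0, 37.6) in board axes and the pot at (624.5, 36.0). The fixed cameras suggest a smaller error, so I'll shift 0.8 mm and insert while watching the force.

>>> apply_moves(
  rows=[
    [[-0.08,0.5,0],0,2.6],
    [[-0.08,0.9,0],0,2.6],
    [[-0.08,1.2,0],0,2.6],
    [[-0.08,1.4,0],0,2.6],
    [[-0.08,1.5,0],0,2.6],
  ],
)

```text
time: 35.0
tool_pos: [594.9, 196.7, 27.9]
tcp_rot: [-1.559, -0.01, -1.311]
contact_force: [0.4, -0.4, -0.2]
grip_width: 32.0
```

The foot is about 5 mm inside with no contact force. Continuing.

>>> apply_moves(
  rows=[
    [[0,0.3,0],0,2.6],
    [[0,0.6,0],0,2.6],
    [[0,0.9,0],0,2.6],
    [[0,1.0,0],0,2.6],
    [[0,1.0,0],0,2.6],
  ],
)

```text
time: 35.62
tool_pos: [595.0, 196.7, 17.8]
tcp_rot: [-1.559, -0.01, -1.311]
contact_force: [-0.1, 0.3, -0.4]
grip_width: 31.5
```

>>> apply_moves(
  rows=[
    [[0,0.1,0],0,2.6],
    [[0,0.2,0],0,2.6],
    [[0,0.2,0],0,2.6],
  ],
)

```text
time: 36.0
tool_pos: [595.3, 196.7, 16.4]
tcp_rot: [-1.559, -0.01, -1.311]
contact_force: [-1.8, -0.1, 4.3]
grip_width: 31.3
```

It has bottomed out at the expected TCP height of 16.4. Releasing and backing off.

>>> apply_moves(
  rows=[
    [[0,0,0],0,4],
    [[0,0,0],0,5],
    [[0,0,0],0,7],
    [[0,0,0],0,9.1],
    [[0,0,0],0,9.1],
  ],
)

```text
time: 36.62
tool_pos: [595.2, 196.7, 16.4]
tcp_rot: [-1.559, -0.01, -1.311]
contact_force: [0.9, -1.0, -1.6]
grip_width: 75.1
```

>>> apply_moves(
  rows=[
    [[0,-3,0],0,9.1],
    [[0,-8,0],0,9.1],
    [[0,-13,0],0,9.1],
    [[0,-15,0],0,9.1],
    [[0,-15,0],0,9.1],
  ],
)

```text
time: 37.25
tool_pos: [594.0, 197.9, 168.2]
tcp_rot: [-1.555, -0.01, -1.311]
contact_force: [-0.3, 0.2, -0.3]
grip_width: 91.4
```

Run:
```python
from h import *
goto(420,30,260,-1.57)
grab('wrist','w21')
```

```text
t 37.25 tcp [594.  197.9 168.2] rpy [-1.555 -0.01  -1.311] g 91.4 -> shift cm [ 11.86  -9.4  -20.97] turn 0.259
```

View pics/w21.png

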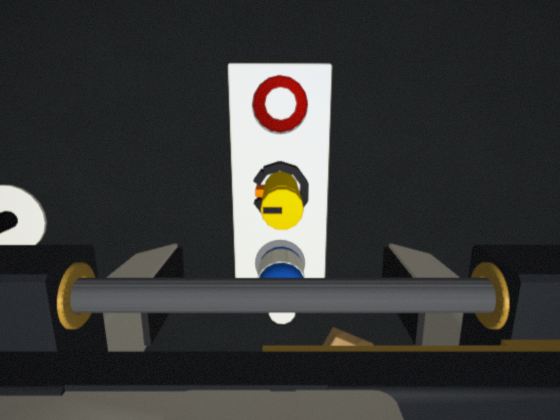

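>>> apply_moves(
  rows=[
    [[2,-9,-5],0,9.1],
    [[8,-10,-10],0,9.1],
    [[14,-10,-13],0,9.1],
    [[20,-10,-15],0,9.1],
    [[26,-10,-16],0,9.1],
  ],
)

```text
time: 37.92
tool_pos: [503.2, -52.6, 264.0]
tcp_rot: [-1.56, -0.009, -1.311]
contact_force: [1.2, 0.2, -0.1]
grip_width: 91.3
```

Run:
```python
from h import *
goto(230,-450,250,-1.9)
```

```text
t 37.92 tcp [503.2 -52.6 264. ] rpy [-1.56  -0.009 -1.311] g 91.3 -> shift cm [ 31.36   1.29 -36.64] turn 0.589
```

>>> apply_moves(
  rows=[
    [[6,0,-4],0.1,9.1],
    [[12,0,-8],0.2,9.1],
    [[18,0,-13],0.3,9.1],
    [[23,0,-18],0.4,9.1],
    [[27,0,-23],0.5,9.1],
  ],
)

```text
time: 38.55
tool_pos: [373.8, -335.6, 262.0]
tcp_rot: [-1.56, -0.001, -1.814]
contact_force: [0.5, -0.3, -0.2]
grip_width: 90.8
```

Run:
```python
from h import *
goto(230,-450,250,-1.9)
```

```text
t 38.55 tcp [ 373.8 -335.6  262. ] rpy [-1.560e+00 -1.000e-03 -1.814e+00] g 90.8 -> shift cm [ 14.57   1.08 -11.21] turn 0.086
```

>>> apply_moves(
  rows=[
    [[5,0,-4],0.05,9.1],
    [[10,0,-8],0.08,9.1],
    [[14.5,0,-11.2],0.08,9.1],
    [[14.5,0,-11.2],0.08,9.1],
    [[14.5,0,-11.2],0.08,9.1],
  ],
)

```text
time: 39.17
tool_pos: [230.2, -448.6, 259.4]
tcp_rot: [-1.561, 0.003, -1.895]
contact_force: [-0.1, 0.4, 0.5]
grip_width: 91.0
```

Run:
```python
from h import *
grab('top','tF');grab('scene','sF')
a=cv2.imread('pics/tF.png')[40:260,140:440]
cv2.imwrite('pics/k.png',cv2.resize(a,None,fx=2.6,fy=2.6,interpolation=cv2.INTER_CUBIC))
b=cv2.imread('pics/sF.png')[110:360,200:500];cv2.imwrite('pics/k2.png',cv2.resize(b,None,fx=2.4,fy=2.4,interpolation=cv2.INTER_CUBIC))
```

```text
(no output)
```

View pics/k.png

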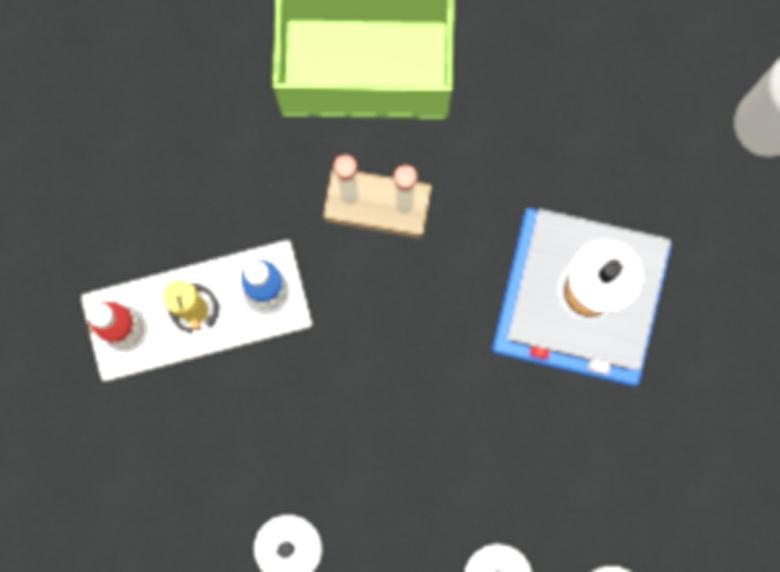

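View pics/k2.png

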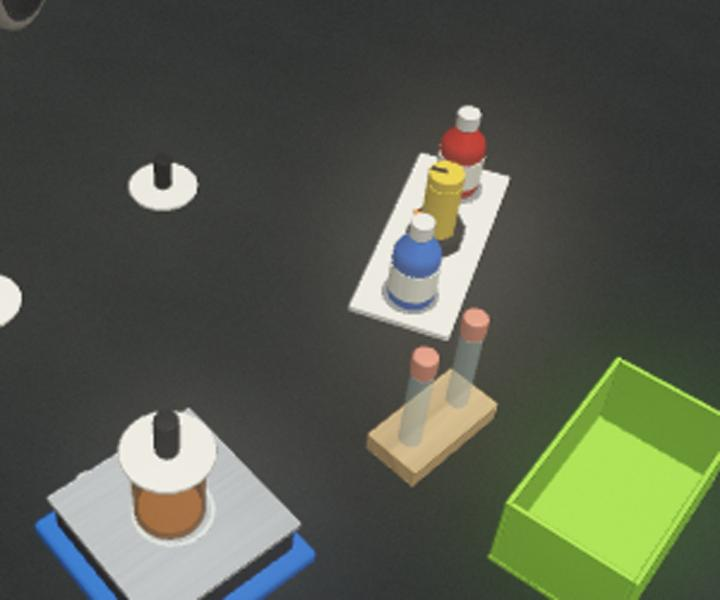

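Run:
```python
from h import *
T=cam('top');C=cam('scene');yw=.2585
Rk=np.array([[np.cos(yw),np.sin(yw)],[-np.sin(yw),np.cos(yw)]])
t=lambda a,b:(140+a/2.6-.3,40+b/2.6-.3); s=lambda a,b:(200+a/2.4-.3,110+b/2.4-.3)
c0=np.array([595,196.6])
for nm,a,b,z in (('red',(99,315),(469,112),98),('blue',(262,271),(424,219),98),('pot',(182,297),(446,172),88)):
    print(nm,[ (Rk@(onplane(c,u,z)[:2]-c0)).round(1) for c,u in ((T,t(*a)),(C,s(*b)))])
for n,c in (('tF',T),('sF',C)):
    im=cv2.cvtColor(cv2.imread(f'pics/{n}.png'),cv2.COLOR_BGR2RGB);h=hsv(im);S,V=h[...,1].astype(int),h[...,2].astype(int)
    x0,y0,x1,y1=(355,128,392,164) if n=='tF' else (246,286,294,322)
    thr=235 if n=='tF' else 222
    m=np.zeros(V.shape,np.uint8);m[y0:y1,x0:x1]=((S<30)&(V>thr))[y0:y1,x0:x1]
    cs,_=cv2.findContours(m,cv2.RETR_EXTERNAL,cv2.CHAIN_APPROX_NONE);q=cv2.convexHull(max(cs,key=cv2.contourArea));e=cv2.fitEllipse(q);print(n,e,'cover disc',onplane(c,e[0],124).round(1))
    d=onplane(c,e[0],124)
    E=proj(c,[[d[0]+33*np.cos(a),d[1]+33*np.sin(a),124] for a in np.linspace(0,6.28,90)]);print('pred bbox',E.min(0),E.max(0))
C2=C
# beaker side walls in scene
im=cv2.cvtColor(cv2.imread('pics/sF.png'),cv2.COLOR_BGR2RGB);h=hsv(im);H,S,V=[h[...,i].astype(int) for i in range(3)]
m=(H>5)&(H<22)&(S>110)&(V>40)
for y in range(314,332,4):
    xs=np.nonzero(m[y,240:300])[0]+240
    if len(xs):print(y,xs.min(),xs.max(),(xs.min()+xs.max())/2)
for z in(124,120,85,50): print(z,proj(C,[d[0],d[1],z]))
```

```text
red [array([ 0.2, 75.7]), array([-1.7, 76. ])]
blue [array([  0.8, -82.4]), array([  0.1, -73.9])]
pot [array([-1.2, -2.4]), array([-0.6,  0.6])]
tF ((368.88916015625, 146.13287353515625), (39.66261672973633, 58.501014709472656), 92.32952880859375) cover disc [ 605.2 -187.9  124. ]
pred bbox [354.73596179 132.16835051] [383.06627798 160.12895471]
sF ((269.36712646484375, 297.7945251464844), (32.512020111083984, 39.797298431396484), 86.47987365722656) cover disc [ 606.  -198.4  124. ]
pred bbox [248.82672477 281.22366023] [289.88479835 315.31328515]
314 257 281 269.0
318 256 283 269.5
322 257 283 270.0
326 258 282 270.0
330 261 279 270.0
124 [[269.36712646 297.79452515]]
120 [[269.41872946 299.23762328]]
85 [[269.85566557 311.45671326]]
50 [[270.26797462 322.98709764]]
```

Run:
```python
from h import *
T=cam('top')
a=cv2.imread('pics/tF.png')
b1=a[125:170,165:270];b2=a[115:190,325:405]
cv2.imwrite('pics/k.png',cv2.resize(b1,None,fx=7,fy=7,interpolation=cv2.INTER_CUBIC));cv2.imwrite('pics/k2.png',cv2.resize(b2,None,fx=8,fy=8,interpolation=cv2.INTER_CUBIC))
```

```text
(no output)
```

View pics/k.png

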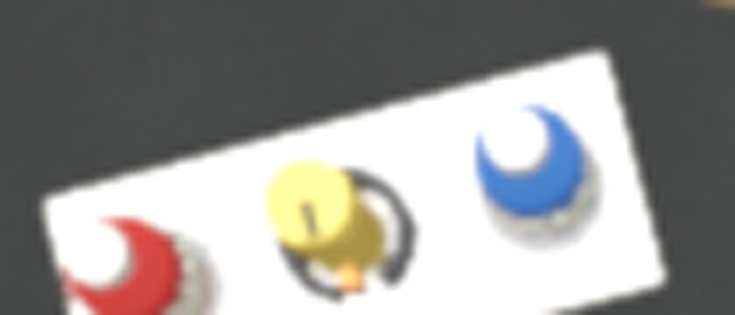

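View pics/k2.png

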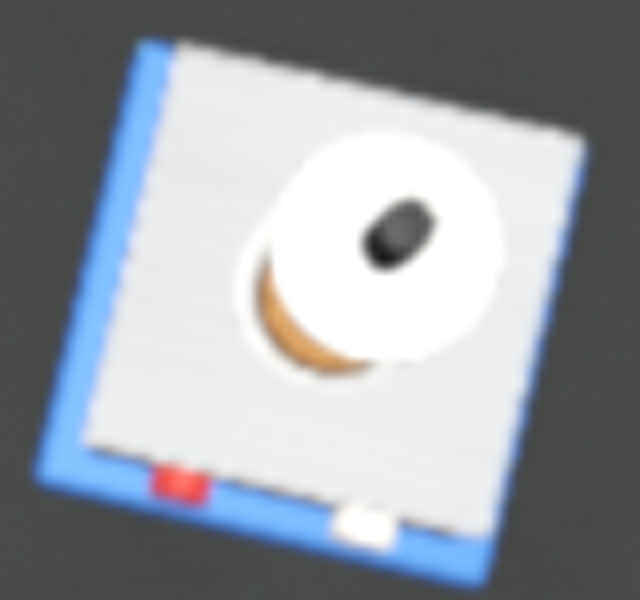

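Run:
```python
from h import *
T=cam('top');yw=.2585
Rk=np.array([[np.cos(yw),np.sin(yw)],[-np.sin(yw),np.cos(yw)]]);c0=np.array([595,196.6])
print('blue',Rk@(onplane(T,(238,144.4),98)[:2]-c0),'pot',Rk@(onplane(T,(165+311/7-.4,125+206/7-.4),88)[:2]-c0))
print('cover',onplane(T,(373.1,145.3),124),'beaker foot',onplane(T,(366.9,151.1),50))
print('plate',np.mean([onplane(T,(325+a/8-.4,115+b/8-.4),50) for a,b in ((175,42),(585,140),(492,535),(85,445))],axis=0))
C=cam('scene');print(onplane(C,(269.4,322.8),50))
```

```text
blue [  1.25867349 -76.29635327] pot [-0.99043193 -0.70343718]
cover [ 607.15801242 -197.67883674  124.        ] beaker foot [ 607.71265209 -196.79622601   50.        ]
plate [ 608.36448829 -195.38376246   50.        ]
[ 604.58130476 -199.07094029   50.        ]
```

All checks are within tolerance: cover to beaker about 1 mm, beaker to plate about 2 mm, bottles within 2 mm of their discs, pot about 1 mm off. Handing in.

Run:
```python
from h import *
print(order.close_job()); print(state()[0])
```

```text
the job is handed in; nothing more can be done
None
the job is handed in; nothing more can be done
```

The bench is set out and the job is handed in at about 39 s of the 125 s allowed; no verdict was reported.

**Final positions, from the last pictures:**

| Item | Last measurement | Allowed |
|---|---|---|
| Beaker from plate middle | about 2 mm (top view); about 4–5 mm from a rough scene-view reading | 12 mm |
| Cover from beaker centre | about 1–1.5 mm, lying flat | 8 mm |
| Red bottle from left disc centre | within 2 mm, upright | 12 mm |
| Blue bottle from right disc centre | within 1.5 mm, upright | 12 mm |
| Pot from socket centre | within about 1.2 mm, key in the notch | 5 mm |

The pot bottomed out 7.9 mm above its reading on the bench, against the 8 mm board thickness. The cover I took was the farthest of the four look-alikes, 458 mm from the base. The tub, tube stand and wash bottle look untouched, but I compared them only by eye.

**What failed or disagreed:**
- **Fingertip height:** the fingertips sit about 24 mm above the reported TCP, not 14 mm below it as stated. Because of this my first close on the cover's knob missed above it. Both views confirmed the offset, and I used the measured value from then on. The beaker had already been moved by then, held near its rim without trouble.
- **Camera disagreement:** the wrist and fixed cameras differed by about 1–4 mm in places. For the pot I chose a value between them, and it entered the socket without any measurable contact force.
- **Bad final readings:** two were wrong and I redid them from zoomed pictures. One was an automatic fit of the cover that took in the plate. The other put the blue cap 82 mm from the rack centre; redone, it read 76 mm.

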